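Seat a specimen carrier in the stage with sprung tongs

ROBOT

A 7-joint arm with a two-finger parallel gripper is mounted at the origin on a cart in front of the work surface, level with it; the furniture and walls round the work are solid. World frame = base frame: x ahead of the robot, y to its left, z up, the work surface at z = 0. Lengths are in m, angles in rad, forces in N, time in s.
With the tool pointing down it reaches from about 0.425 to 0.875 m from the base axis. Payload 4.7 kg.
Tool frame: the origin (TCP) lies on the centre line of the jaws, within the pads' length; the fingertips stand 14 mm ahead of it and the grasp point (between the pads) lies 5 mm behind it; z points along the fingers, x is the direction in which the jaws open and shut, and the axes are right-handed (so a half turn about z gives the same grasp; the last joint's range is limited). The gripper opens to 87 mm and grips with 3 to 60 N. Pads are 19 mm wide; open, the fingers measure 117 mm over their backs; the gripper's body (75 mm by 190 mm) begins 51 mm behind the grasp point.
Start: joints at [1.261, 0.321, -0.07, 1.45, 0.023, 1.371, -0.057], TCP at [0.207, -0.616, 0.237] pointing down, gripper open.
Joint ranges: [-2.86, 2.86], [-0.3, 2.09], [-1.38, 1.24], [0.06, 2.45], [-1.56, 4.7], [0.09, 2.05], [-2.69, 2.69]. Speed limits (rad/s): [2.57, 2.57, 3.14, 3.14, 3.14, 3.14, 3.14].

INTERFACE

Orientations are given as a rotation vector (axis times angle).
In Python, from bench import ctrl gives the robot as it stands.
- The arm moves only by the tool drive_tool, never from a script. Its argument "rows" is a list that holds one entry, the list of rows, each a list of 5 numbers: the shift along the tool's x, y, z scaled (see below), then the turn about the tool's z scaled (see below), then the closure in counts, from 0 (fully open) to 255 (shut). In form: [[[dx, dy, dz, spin, jaw], ...]]. A call has 1 to 20 rows; each row is the pose to reach, as a shift and turn from the pose commanded when the call began, along the tool's axes at that moment, turning the shorter way round; what a row does not reach only later rows make up. The controller multiplies each number of a shift by 300 mm and each number of a turn by pi rad. A row lasts 1/8 s, in which the tool goes at most 62.5 mm and 10.7 degrees, less where a joint would pass 70% of its speed; a pose out of reach is approached as far as the arm can. A call with a number of a shift or a turn outside -1 to 1 is refused whole. A call with a gripper value outside its range is refused whole. The fingers move at their own pace and stop on an object; "grip_force" is the grip in N (left out, the last holds). Time passes only in rows, so rows that repeat a pose let the fingers close. It gives the time, the measured TCP pose, the force and the opening at its end, in the units of the state.
- ctrl.get_state(): the state, without advancing time (a new reading comes with each control period).
- ctrl.get_image(name): name is "side" or "top" or "wrist"; returns a dict with "img" (480x640x3 uint8, blue, green, red), "camera_matrix" (3x3 intrinsics, pixels), "R" (3x3) and "t" (3): a world point X has camera coordinates R X + t. Camera axes: x right, y down, z forward; pixel columns grow to the right and rows downward; lengths in m; the calibration is good to about 2 mm. A picture is of the moment at which its call begins. There is no depth.
- ctrl.close_job(): hands the job in, once; it reports no verdict.
The state is a dict: "time": time; "joint_positions": joint angles; "qd": joint speeds; "joint_torque": joint torques, N m; "position": TCP position; "tool_rot": TCP orientation; "ft_force": force on the tool from outside, world axes, zero at the start; "torque": the same for the moment, N m; "grip_width": opening from 0.0 (shut) to 1.0 (fully open).
Only numpy, scipy, OpenCV 4.12 (cv2) and the standard library are available. Lean on these libraries where they do the work, as an engineer would, in place of code of your own. Each camera call takes 0.05 s, during which the arm holds its last target.

TASK

Take the sprung tongs from their stand and, holding them by the arms, squeeze them shut on the square-headed specimen carrier, lift it out of the storage block, feel for the bore in the stage's sliding insert and press the carrier gently into it until its head sits fully home. Then let go of the carrier and stand the tongs back upright in their stand. Do not touch the carrier with the gripper itself, press it on the stage only lightly (never more than about 25 N), and leave the round-headed carrier and the other things alone.

Things in the scene. Friction and masses are not known exactly. Their poses are not given: they have to be found in the camera images.
- tongs_grip (a point): Steel tongs standing upright in the stand, jaws down: two flat upright arms 110 mm tall, 16 mm wide (x), 5 mm thick, 52 mm over their outer faces when free, joined by telescoping rods. This point: 88 mm above the arms' lower ends, midway between the free arms; take the arms here, fingers closing along y. Frame fixed to the +y arm (outer face at y = +26 mm); the other slides to +y. z up. 0.14 kg.
- tongs: The tongs' jaw end: same frame as tongs_grip, origin 88 mm lower, at the arms' lower ends. Rubber jaws fill the lowest 9 mm; the fixed jaw's face is at y = +16.5 mm, the other jaw is a sprung shoe. Jaw gap 33 mm when free, 28 mm with the arms at 47 mm over their outer faces (held, jaws open). Shut on the carrier the head's centre is at y = +5.5 mm and the head is gripped with about 9 N.
- handle (a joint): How far the tongs are squeezed: 0 = free (52 mm over the arms' outer faces), 0.014 m = at the built-in stop (38 mm), where they are to be held to carry the carrier. A spring opens them: it takes 3 N to start, 8 N at the stop, 17 N at the stop with the carrier in the jaws.
- carrier_head (a point): Aluminium specimen carrier, 30 g: square head 22 x 22 mm, 12 mm tall, on a pin of 9 mm diameter and 16 mm length pointing down, its foot chamfered 1 mm. This point: centre of the head (22 mm above the pin's foot); x, y parallel to the head's sides, z up. At the start the pin hangs loosely in the storage block, the head's underside on the block's top.
- stage: Fixed stage: aluminium base 84 x 132 x 8 mm with two low dark rails along its y axis; between them an aluminium insert 44 x 72 mm, top 34 mm up, slides stiffly along y (yields at about 5 N). Origin: centre of the base's underside, z up. The upright bore in the insert's middle is 10.5 mm wide, its mouth chamfered 2 mm; it is at x = 0 and anywhere from y = -16 to +16 mm.
- stage_mid (a point): Middle of the stage at the height of the insert's top, 34 mm above the stage's origin, same axes. The bore's y is not reported: feel for it (the pin's foot stops at this height, or drops in). In the bore, 4 to 7 mm down, a friction-held follower must be pushed down by the pin with about 3 N. Home, the head's underside is on the insert's top: its centre 6 mm above this point.
- store: Grey plastic storage block, 116 x 56 x 24 mm, fixed; origin at the centre of its underside, z up. Two 12.5 mm holes through it at x = -29 mm and +29 mm; the square-headed carrier stands in the one at x = -29 mm, the round-headed one in the other.
- round_carrier: Bystander: a like carrier with a round head 24 mm across and 10 mm tall. Origin at the foot of its pin. Leave it.
- stand: Stand of the tongs, fixed: open-topped upright pocket on a flat 80 x 100 mm foot; pocket inside 24 mm (x) by 60 mm (y), its rim 50 mm and its floor 5 mm above the underside; origin at the centre of the underside, z up. The tongs stand in it with their y axis along its y axis (either way round will do).
- pulley: Bystander: small white toothed pulley, 25 mm across and 21 mm tall, origin under its centre. Leave it.
- objective_can: Bystander: black screw-lid canister, 41 mm across and 57 mm tall, origin under its centre. Leave it.
- tape_electrical: Bystander: small roll of black tape, 53 mm across and 19 mm tall, origin under its centre. Leave it.
There are look-alikes about, which are no part of the job. What is shaped like the part that bears carrier_head but purple or yellow is not meant.

How it is judged:
On the way, in this order (a step that is already met when the one before it is completed fails the run):
1. the square-headed carrier is held up clear of the storage block in the tongs' jaws (height (world z) of carrier_head above 0.065 m and contact force between tongs and carrier above 1 N), for 0.2 s.
2. the carrier is fully home in the stage's bore and the tongs have let go of it (z of carrier_head in the frame of stage between 0.038 and 0.0415 m and x of carrier_head in the frame of stage between -0.003 and 0.003 m and y of carrier_head in the frame of stage between -0.019 and 0.019 m and angle between carrier_head's own z axis and vertical below 0.1 rad and contact force between tongs and carrier below 0.1 N), for 0.2 s.
At the end, for the whole second after the job is handed in: The square-headed carrier's pin is in the bore of the stage's insert with the head's underside within 1.5 mm of the insert's top, upright within 0.1 rad; the tongs stand in the pocket of their stand, on its floor and upright within 0.2 rad; both are at rest (z of carrier_head in the frame of stage between 0.038 and 0.0415 m and x of carrier_head in the frame of stage between -0.003 and 0.003 m and y of carrier_head in the frame of stage between -0.019 and 0.019 m and angle between carrier_head's own z axis and vertical below 0.1 rad and z of tongs_grip in the frame of stand between 0.088 and 0.098 m and horizontal distance between tongs_grip and stand below 0.025 m and angle between tongs_grip's own z axis and vertical below 0.2 rad and linear speed of each of carrier, tongs below 0.02 m/s); the robot touches nothing.
It fails at once if the carrier is pressed on the stage with more than 25 N (contact force between carrier and stage above 25 N).
It fails at once if the gripper or arm touches the square-headed carrier (contact force between any of the fingers, the arm and carrier above 0.5 N).
It fails at once if the round-headed carrier is moved more than 15 mm (distance of round_carrier from where it was at the start of the episode above 0.015 m).
It fails at once if a bystander is moved more than 20 mm (distance of any of pulley, objective_can, tape_electrical from where it was at the start of the episode above 0.02 m).
It also fails if it takes over 72 s, if anything falls off the work surface, if the arm or the gripper's body presses on something with over 40 N, if the wrist force passes 120 N, or if a joint passes its speed limit or range.

## Working session

There is one attempt and no reset: what is moved stays moved. The work goes in short steps, Python scripts to look and compute and a tool call to move; the robot and the scene stay as the last step left them, time stands still between calls to the robot, and variables do not carry over. Pictures are saved under pics/ and viewed, and the job is handed in when it is done.

Besides the shell and the picture viewer there is one more tool, called as name(argument=value, ...) on one line, values as JSON. drive_tool: Moves the arm, as the interface text tells. Its arguments: {"type":"object","properties":{"rows":{"type":"array"},"grip_force":{"type":"number"}},"required":["rows"]}

```bash
mkdir -p pics; ls; python3 - <<'E'
from bench import ctrl
import cv2, numpy as np
s=ctrl.get_state()
for k,v in s.items(): print(k,np.round(v,4))
for n in ["side","top","wrist"]:
    d=ctrl.get_image(n); cv2.imwrite(f"pics/{n}0.png",d["img"])
    print(n,d["camera_matrix"].tolist(),np.round(d["R"],4).tolist(),np.round(d["t"],4).tolist(), (-d["R"].T@d["t"]).round(3))
E
```

```text
pics
time 0.0
joint_positions [ 1.2611  0.3218 -0.0701  1.4517  0.0226  1.3708 -0.0569]
qd [-0.0007 -0.001   0.0032  0.0001  0.0017 -0.0002  0.001 ]
joint_torque [-4.00000e-04 -4.91285e+01 -4.04000e-01 -3.12525e+01 -6.37000e-02
  4.39000e-02  2.00000e-04]
position [ 0.2066 -0.6157  0.2355]
tool_rot [-2.5497e+00  1.8336e+00  2.5000e-03]
ft_force [ 0.2469 -0.721  -0.4212]
torque [ 0.004   0.0353 -0.0394]
grip_width 0.9948
side [[463.5264516749503, 0.0, 320.4810569046127], [0.0, 463.5264516749503, 238.63898118578123], [0.0, 0.0, 1.0]] [[-0.5692, -0.822, 0.0194], [-0.4727, 0.3078, -0.8258], [0.6728, -0.4792, -0.5637]] [0.3504, 0.3389, 0.5107] [0.016 0.428 0.561]
top [[445.1461669193963, 0.0, 324.8757817897523], [0.0, 445.1461669193963, 232.8161653924344], [0.0, 0.0, 1.0]] [[0.0034, -0.9998, -0.0217], [-0.9803, 0.001, -0.1975], [0.1975, 0.0219, -0.9801]] [0.0484, 0.5838, 0.8332] [0.408 0.03  0.933]
wrist [[352.56962151204283, 0.0, 320.4243155931789], [0.0, 352.56962151204283, 244.67411718564148], [0.0, 0.0, 1.0]] [[0.3178, -0.9481, -0.0016], [-0.9039, -0.3035, 0.3013], [-0.2862, -0.0943, -0.9535]] [-0.6485, -0.0368, 0.392] [ 0.285 -0.589  0.384]
```

View pics/top0.png

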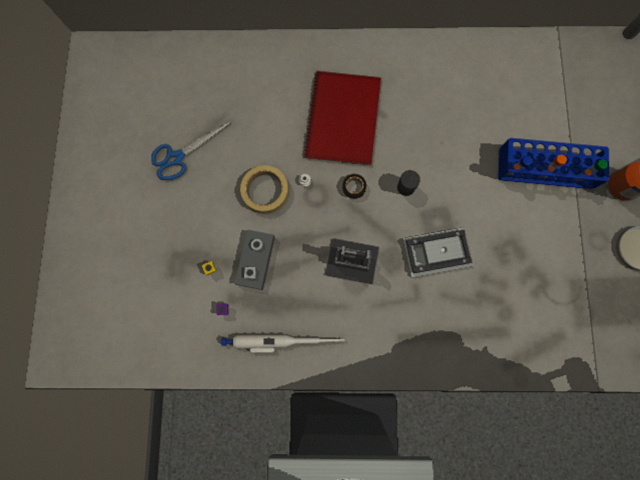

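View pics/side0.png

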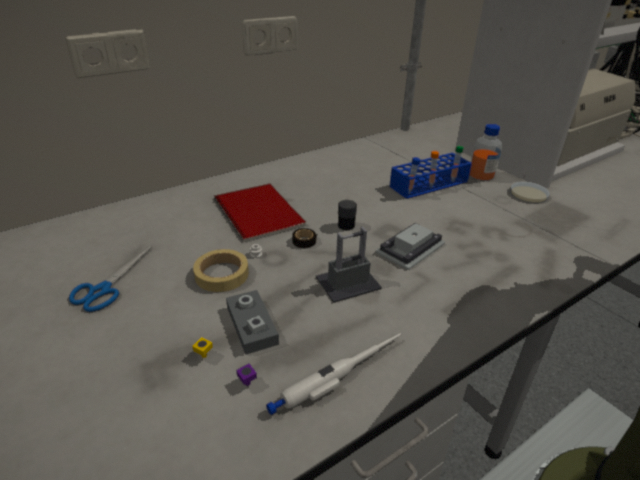

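View pics/wrist0.png

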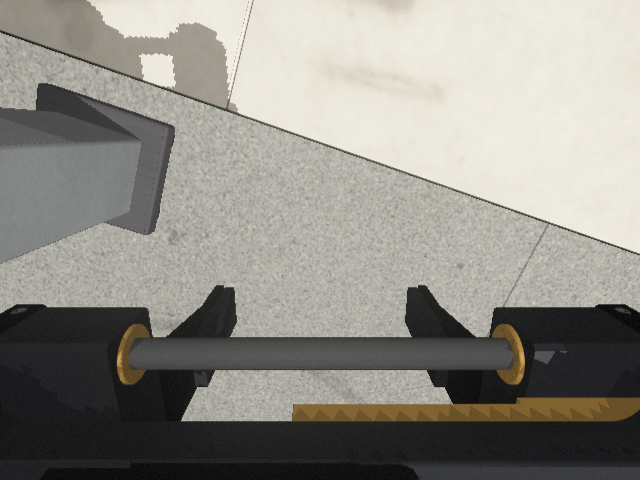

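The top view shows the storage block at about (254,260), its carriers at (257,244) round and (250,272) square, the stand with tongs at (352,260) and the stage at (438,252). The look-alikes are yellow at (208,268) and purple at (220,309). Next I enlarge each of these.

```bash
cat > h.py <<'E'
import numpy as np, cv2
from bench import ctrl
def crop(img,x0,y0,w,h,s,name,grid=10):
    c=cv2.resize(img[y0:y0+h,x0:x0+w],None,fx=s,fy=s,interpolation=cv2.INTER_CUBIC)
    for u in range(-(-x0//grid)*grid,x0+w,grid):
        cv2.line(c,(int((u-x0)*s),0),(int((u-x0)*s),6),(0,255,0),1)
        cv2.putText(c,str(u),(int((u-x0)*s),16),0,.35,(0,255,0),1)
    for v in range(-(-y0//grid)*grid,y0+h,grid):
        cv2.line(c,(0,int((v-y0)*s)),(6,int((v-y0)*s)),(0,255,0),1)
        cv2.putText(c,str(v),(8,int((v-y0)*s)+4),0,.35,(0,255,0),1)
    cv2.imwrite(name,c)
def ray(d,u,v,z):
    R=np.array(d["R"]);t=np.array(d["t"]);K=np.array(d["camera_matrix"])
    C=-R.T@t; r=R.T@np.linalg.solve(K,[u,v,1.]); return C+r*(z-C[2])/r[2]
def proj(d,X):
    R=np.array(d["R"]);t=np.array(d["t"]);K=np.array(d["camera_matrix"])
    p=(R@np.atleast_2d(X).T).T+t; q=(K@p.T).T; return q[:,:2]/q[:,2:]
E
python3 - <<'E'
from h import *
i=cv2.imread("pics/top0.png")
crop(i,190,220,130,95,6,"pics/c1.png")
crop(i,315,225,75,65,10,"pics/c2.png",5)
crop(i,390,215,95,70,8,"pics/c3.png")
E
```

```text
(no output)
```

View pics/c1.png

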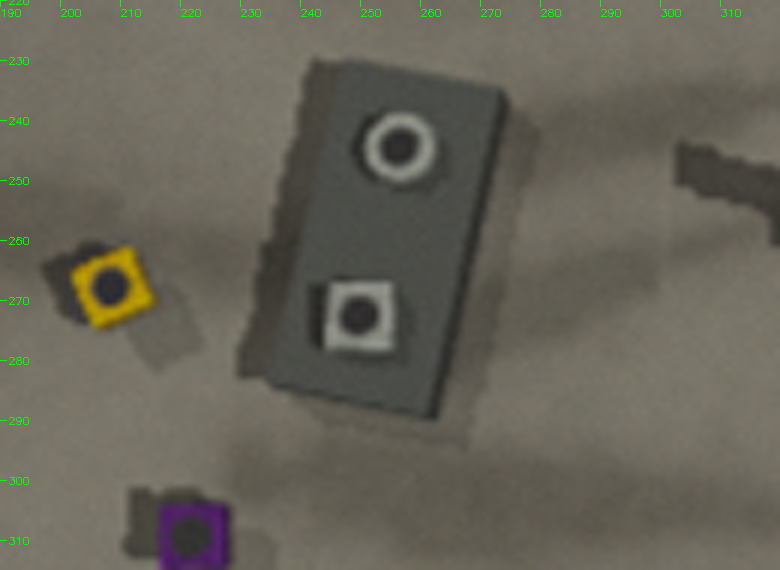

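View pics/c2.png

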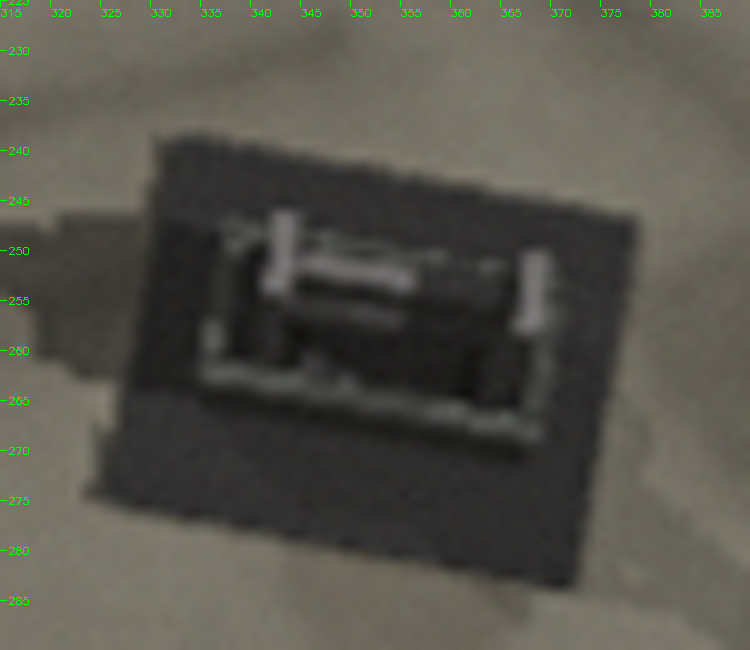

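View pics/c3.png

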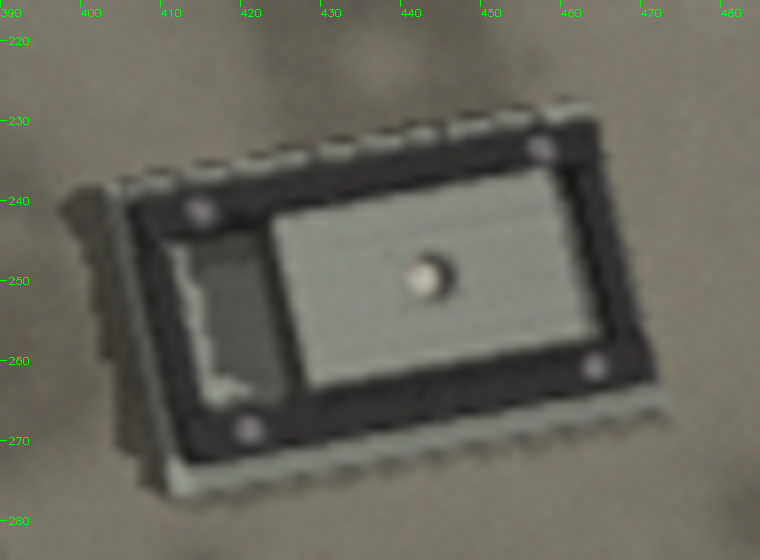

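The specimen carrier is the grey metal square head at (249,272) in the grey block. The yellow one at (208,268) and the purple one at (220,309) lie loose on the table and are the wrong colour, and the one at (257,244) is round. The crop confirms this. I compute rough positions next.

```bash
cat > a.py <<'E'
from h import *
d=ctrl.get_image("top")
def show(n,u,v,z): print(n,ray(d,u,v,z).round(4))
hc=[(243.5,266.5),(254,266.5),(255,278),(243.5,278)]
show("head c",249,272.3,.036); show("round c",256,244.3,.034)
a=ray(d,343,250,.115);b=ray(d,368,254,.115); print("tongs arms",a.round(4),b.round(4),((a+b)/2).round(4),np.linalg.norm(a-b), np.degrees(np.arctan2(*(a-b)[[1,0]])))
# stand foot corners z~.003
for p in [(330,239),(378,246.5),(372,283.5),(324,274)]: show("foot",*p,.004)
# pocket rim corners z=.05
for p in [(336,247),(369,251),(368.5,268),(335,263)]: show("rim",*p,.05)
for p in [(403,238),(464,228.5),(472,265),(412,277)]: show("base",*p,.008)
for p in [(424,242),(458,236),(464,257),(428.5,263)]: show("ins",*p,.034)
show("bore",443,249,.034)
for p in [(247,230),(272,235),(262,290),(235,284)]: show("store",*p,.024)
E
python3 a.py
```

```text
head c [0.5068 0.2032 0.036 ]
round c [0.5647 0.1913 0.034 ]
tongs arms [0.5398 0.0141 0.115 ] [ 0.5322 -0.0322  0.115 ] [ 0.536  -0.0091  0.115 ] 0.0468696029406848 80.78128433789315
foot [0.5813 0.0394 0.004 ]
foot [ 0.5652 -0.0619  0.004 ]
foot [ 0.4873 -0.0479  0.004 ]
foot [0.5069 0.0519 0.004 ]
rim [0.5564 0.0269 0.05  ]
rim [ 0.5482 -0.0392  0.05  ]
rim [ 0.514  -0.0376  0.05  ]
rim [0.524  0.0289 0.05  ]
base [ 0.5826 -0.1144  0.008 ]
base [ 0.6029 -0.2433  0.008 ]
base [ 0.5255 -0.2553  0.008 ]
base [ 0.5005 -0.1304  0.008 ]
ins [ 0.5694 -0.1528  0.034 ]
ins [ 0.5818 -0.2225  0.034 ]
ins [ 0.5385 -0.2322  0.034 ]
ins [ 0.5262 -0.1602  0.034 ]
bore [ 0.5549 -0.1907  0.034 ]
store [0.5969 0.2131 0.024 ]
store [0.5862 0.1603 0.024 ]
store [0.472  0.1776 0.024 ]
store [0.4841 0.2334 0.024 ]
```

```bash
cat >> h.py <<'E'
from scipy.spatial.transform import Rotation as Ro
def pose():
    s=ctrl.get_state(); return np.array(s["position"]),Ro.from_rotvec(s["tool_rot"]).as_matrix(),s
def move(target,xang=None):
    """print row numbers from current measured pose to TCP target, tool-x heading xang deg (mod 180)"""
    p,R,s=pose()
    dd=R.T@(np.array(target)-p)/0.3
    h=np.degrees(np.arctan2(R[1,0],R[0,0])); 
    sp=0
    if xang is not None:
        e=(xang-h+90)%180-90; sp=-e/180   # tool z down: +spin lowers heading
    print("pos",p.round(4),"head",round(h,2),"q7",round(s["joint_positions"][6],3),"row",np.round(dd,4),"spin",round(sp,4),"t",s["time"],"F",np.round(s["ft_force"],2),"w",round(s["grip_width"]*87,2))
E
python3 - <<'E'
from h import *
p,R,s=pose(); print(R.round(3))
d=ctrl.get_image("wrist"); C=-d["R"].T@d["t"]; print((R.T@(C-p)).round(4),(R.T@d["R"].T).round(3))
move([0.536,-0.009,0.25],81)
E
```

```text
[[ 0.318 -0.948 -0.   ]
 [-0.948 -0.318  0.001]
 [-0.001  0.    -1.   ]]
[-0.0006 -0.0828 -0.1482] [[ 1.    -0.    -0.   ]
 [ 0.     0.954  0.301]
 [-0.    -0.301  0.954]]
pos [ 0.2067 -0.616   0.2361] head -71.45 q7 -0.057 row [-1.569  -1.6844 -0.0453] spin 0.1531 t 0.25 F [-0.04 -1.52 -0.63] w 87.12
```

drive_tool(rows=[[[-0.785,-0.842,-0.045,0.0765,0],[-0.785,-0.842,-0.045,0.0765,0],[-0.785,-0.842,-0.045,0.0765,0],[-0.785,-0.842,-0.045,0.0765,0],[-0.785,-0.842,-0.045,0.0765,0],[-0.785,-0.842,-0.045,0.0765,0],[-0.785,-0.842,-0.045,0.0765,0],[-0.785,-0.842,-0.045,0.0765,0]]], grip_force=30)

```text
time: 1.25
position: [0.3708, -0.3134, 0.25]
tool_rot: [2.311, -2.127, 0.0]
ft_force: [-0.4, -1.0, 0.2]
grip_width: 1.0
```

```bash
python3 -c "
from h import *
move([0.536,-0.009,0.25],81)"
```

```text
pos [ 0.3708 -0.3134  0.25  ] head -85.26 q7 -0.834 row [-9.658e-01 -6.327e-01 -8.000e-04] spin 0.0763 t 1.25 F [-0.39 -1.    0.21] w 86.96
```

drive_tool(rows=[[[-0.966,-0.633,0,0.0763,0],[-0.966,-0.633,0,0.0763,0],[-0.966,-0.633,0,0.0763,0],[-0.966,-0.633,0,0.0763,0],[-0.966,-0.633,0,0.0763,0],[-0.966,-0.633,0,0.0763,0],[-0.966,-0.633,0,0.0763,0],[-0.966,-0.633,0,0.0763,0]]])

```text
time: 2.25
position: [0.5362, -0.0103, 0.2495]
tool_rot: [2.037, -2.39, -0.0]
ft_force: [-0.8, -0.7, 0.3]
grip_width: 1.002
```

```bash
python3 -c "
from h import *
move([0.536,-0.009,0.25],81)
d=ctrl.get_image('wrist'); cv2.imwrite('pics/w1.png',d['img']); np.savez('w1.npz',**{k:d[k] for k in ['R','t','camera_matrix']})"
```

```text
pos [ 0.5362 -0.0103  0.2495] head -99.11 q7 -1.816 row [-0.004   0.0015 -0.0017] spin -0.0006 t 2.25 F [-0.82 -0.74  0.29] w 87.17
```

View pics/w1.png

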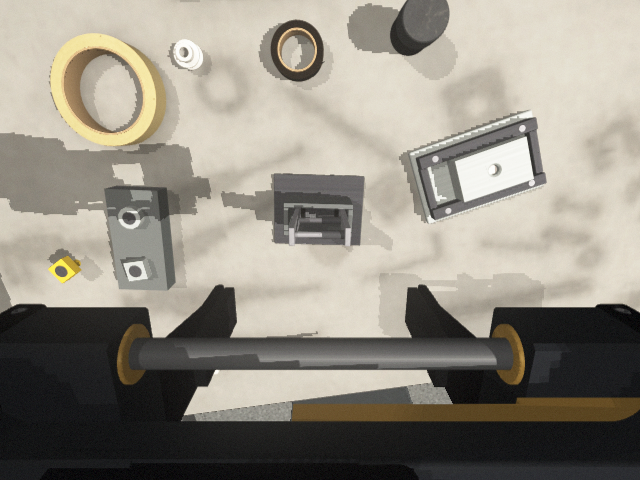

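```bash
python3 - <<'E'
from h import *
i=cv2.imread("pics/w1.png")
crop(i,265,165,110,90,7,"pics/c4.png")
crop(i,95,175,90,125,6,"pics/c5.png")
crop(i,400,105,155,125,5,"pics/c6.png")
E
```

```text
(no output)
```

View pics/c4.png

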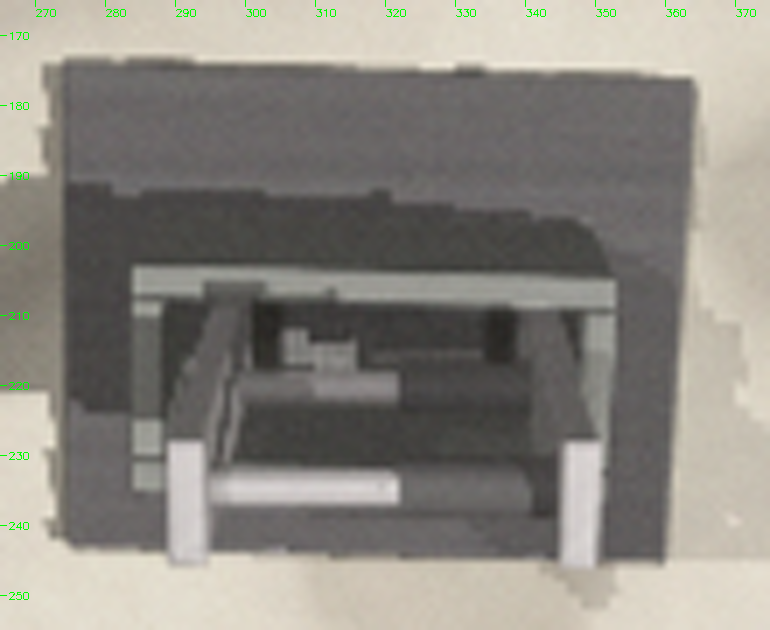

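View pics/c5.png

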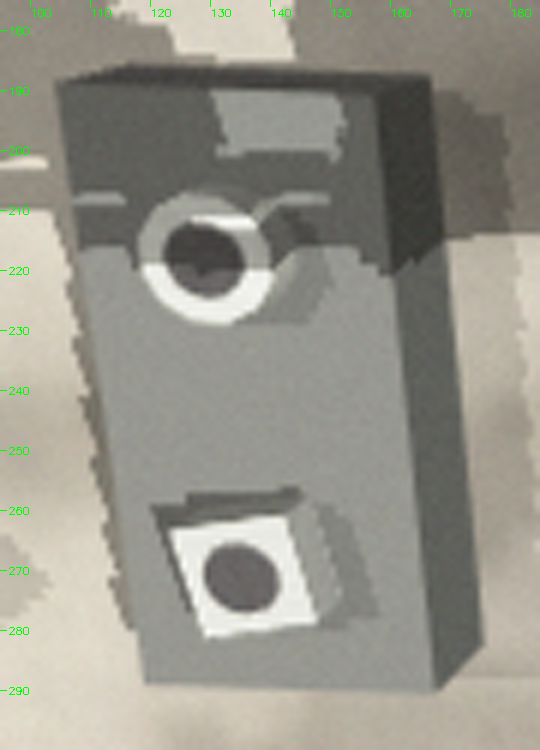

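View pics/c6.png

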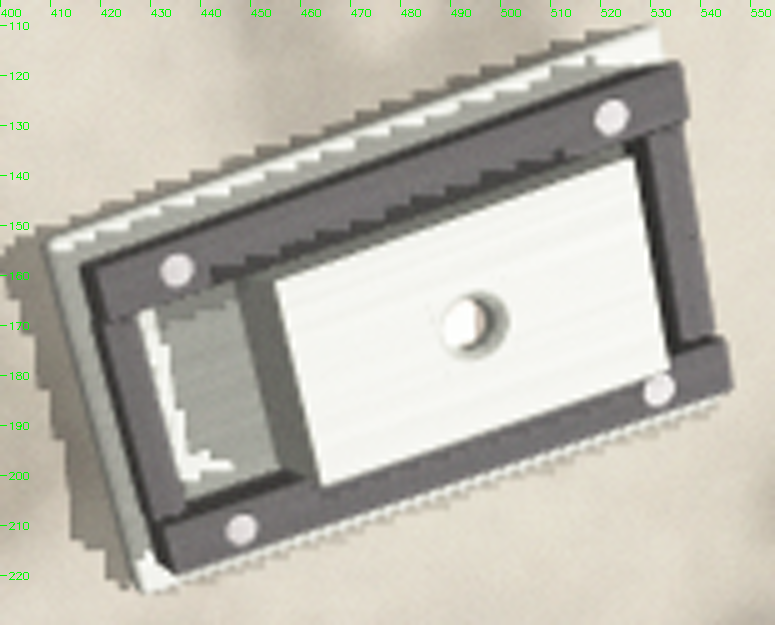

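```bash
python3 - <<'E'
from h import *
d=dict(np.load("w1.npz"))
z=.115
L=[ray(d,u,v,z) for u,v in[(287.5,228),(293.3,228),(293.3,245.5),(287.5,245.5)]]
Rr=[ray(d,u,v,z) for u,v in[(343.5,228),(349.3,228),(349.3,245.5),(343.5,245.5)]]
print(np.mean(L,0).round(4),np.mean(Rr,0).round(4),np.mean(L+Rr,0).round(4)); e=np.mean(L,0)-np.mean(Rr,0);print(np.linalg.norm(e),np.degrees(np.arctan2(e[1],e[0])))
print("outer",np.linalg.norm(L[0]-Rr[1]), "w",np.linalg.norm(L[0]-L[3]))
for p in [(283.5,203),(353,205),(283.5,235)]: print("rim",ray(d,*p,.05).round(4))
for p in [(273.5,173),(364,176.5),(360,244.5),(272.5,242.5)]: print("foot",ray(d,*p,.004).round(4))
h=[ray(d,u,v,.036) for u,v in [(123,263),(142,260.3),(147.3,278.5),(129,281)]]
print("head",np.round(h,4).tolist(),np.mean(h,0).round(4)); 
for i in range(4):
  e=h[(i+1)%4]-h[i]; print(np.linalg.norm(e).round(4),np.degrees(np.arctan2(e[1],e[0])).round(1))
q=[ray(d,u,v,.024) for u,v in [(103.5,188.5),(156.5,190),(167.5,290),(118.5,289)]]
print("store",np.round(q,4).tolist(),np.mean(q,0).round(4))
i=[ray(d,u,v,.034) for u,v in [(455,161.5),(526,136.5),(533.5,179),(463.5,202)]]
print("ins",np.round(i,4).tolist(),np.mean(i,0).round(4))
for k in range(4):
  e=i[(k+1)%4]-i[k]; print(np.linalg.norm(e).round(4),np.degrees(np.arctan2(e[1],e[0])).round(1))
print("bore",ray(d,494,169.5,.034).round(4), ray(d,493.5,169.5,.032).round(4))
E
```

```text
[0.5403 0.0147 0.115 ] [ 0.5328 -0.0315  0.115 ] [ 0.5366 -0.0084  0.115 ]
0.04676897264134479 80.84846908393362
outer 0.051209797371232525 w 0.015228039945636682
rim [0.558  0.0237 0.05  ]
rim [ 0.545  -0.0445  0.05  ]
rim [0.5254 0.03   0.05  ]
foot [0.5846 0.0344 0.004 ]
foot [ 0.565  -0.0635  0.004 ]
foot [ 0.4876 -0.0493  0.004 ]
foot [0.5063 0.0514 0.004 ]
head [[0.5183, 0.2114, 0.036], [0.5181, 0.1899, 0.036], [0.4964, 0.1908, 0.036], [0.4968, 0.2118, 0.036]] [0.5074 0.201  0.036 ]
0.0215 -90.7
0.0216 177.7
0.021 89.1
0.0216 -1.0
store [[0.599, 0.2122, 0.024], [0.5886, 0.1573, 0.024], [0.4748, 0.1792, 0.024], [0.485, 0.2348, 0.024]] [0.5369 0.1959 0.024 ]
ins [[0.5693, -0.1527, 0.034], [0.5824, -0.223, 0.034], [0.539, -0.2312, 0.034], [0.5265, -0.1596, 0.034]] [ 0.5543 -0.1916  0.034 ]
0.0715 -79.5
0.0442 -169.3
0.0727 99.9
0.0434 9.2
bore [ 0.5551 -0.1914  0.034 ] [ 0.5548 -0.1919  0.032 ]
```

```bash
python3 -c "
from h import *
move([0.5366,-0.0084,0.088],80.85)"
```

```text
pos [ 0.5361 -0.0107  0.2496] head -99.17 q7 -1.816 row [-0.0082 -0.0008  0.5387] spin -0.0001 t 2.3 F [ 0.23 -0.68 -0.06] w 86.92
```

drive_tool(rows=[[[-0.008,-0.001,0.15,0,0],[-0.008,-0.001,0.3,0,0],[-0.008,-0.001,0.4,0,0],[-0.008,-0.001,0.48,0,0],[-0.008,-0.001,0.538,0,0],[-0.008,-0.001,0.538,0,0],[-0.008,-0.001,0.538,0,0]]])

```text
time: 3.18
position: [0.5378, -0.0061, 0.0896]
tool_rot: [-2.04, 2.388, -0.002]
ft_force: [0.1, 0.6, 0.2]
grip_width: 0.997
```

```bash
python3 -c "
from h import *
move([0.5366,-0.0084,0.088],80.85)"
```

```text
pos [ 0.5378 -0.0061  0.0896] head -99.0 q7 -1.91 row [0.0081 0.0028 0.0053] spin 0.0009 t 3.175 F [0.11 0.61 0.21] w 86.72
```

drive_tool(rows=[[[0,0,0.005,0,80],[0,0,0.005,0,95],[0,0,0.005,0,105],[0,0,0.005,0,112],[0,0,0.005,0,117],[0,0,0.005,0,117],[0,0,0.005,0,117]]])

```text
time: 4.05
position: [0.537, -0.0057, 0.087]
tool_rot: [2.041, -2.388, -0.0]
ft_force: [0.4, -0.1, -0.2]
grip_width: 0.544
```

```bash
python3 -c "
from h import *
move([0.5366,-0.0084,0.088],80.85)
for n in ['side','wrist']:
  d=ctrl.get_image(n); cv2.imwrite('pics/%s2.png'%n,d['img'])
crop(d['img'],220,180,200,120,4,'pics/c7.png',20)
i=cv2.imread('pics/side2.png');crop(i,280,150,160,160,4,'pics/c8.png',20)
move([0.5366,-0.0084,0.088],80.85)
"
```

```text
pos [ 0.537  -0.0057  0.087 ] head -98.95 q7 -1.911 row [ 0.009  -0.0001 -0.0033] spin 0.0011 t 4.05 F [ 0.42 -0.15 -0.19] w 47.34
pos [ 0.537  -0.0057  0.087 ] head -98.95 q7 -1.911 row [ 0.0092 -0.     -0.0032] spin 0.0011 t 4.15 F [-0.49 -0.93 -0.81] w 47.18
```

View pics/c8.png

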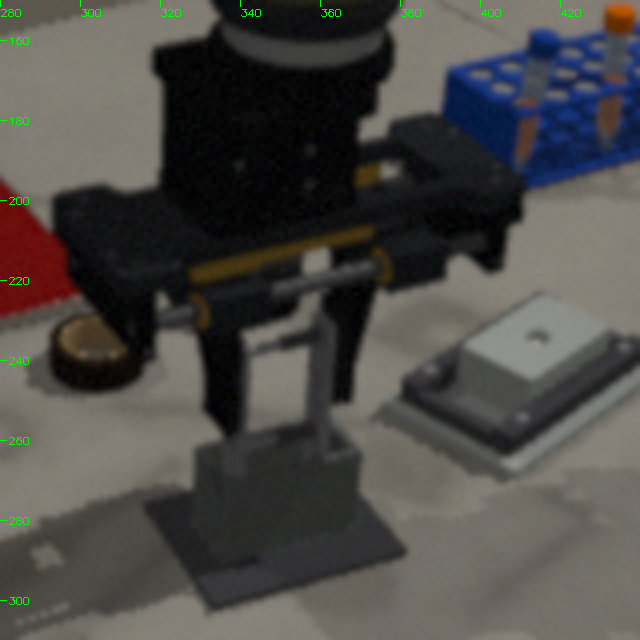

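View pics/wrist2.png

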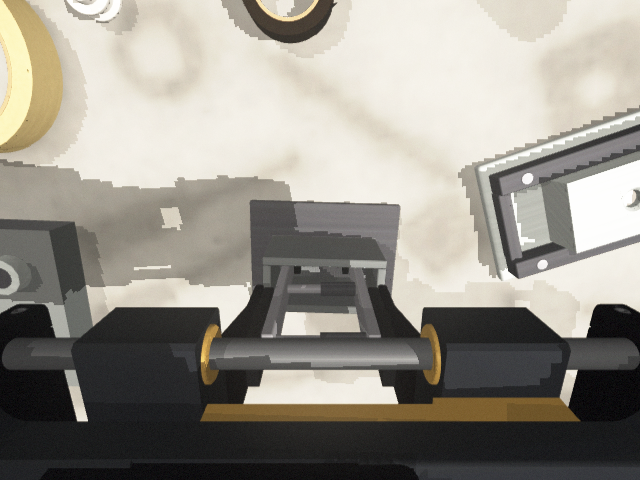

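drive_tool(rows=[[[0,0,-0.03,0,117],[0,0,-0.08,0,117],[0,0,-0.15,0,117],[0,0,-0.22,0,117],[0,0,-0.29,0,117],[0,0,-0.343,0,117],[0,0,-0.343,0,117],[0,0,-0.343,0,117]]])

```text
time: 5.15
position: [0.5366, -0.0057, 0.1895]
tool_rot: [2.041, -2.387, -0.001]
ft_force: [-0.3, 0.4, -0.9]
grip_width: 0.542
```

```bash
python3 -c "
from h import *
d=ctrl.get_image('wrist'); cv2.imwrite('pics/w3.png',d['img'])
d=ctrl.get_image('side'); crop(d['img'],280,120,160,160,4,'pics/c9.png',20)
move([0.507,0.201,0.19],90)
"
```

```text
pos [ 0.5364 -0.0057  0.189 ] head -98.95 q7 -1.846 row [-0.6654  0.204  -0.0029] spin -0.0497 t 5.25 F [-0.81 -0.41 -0.91] w 47.15
```

View pics/w3.png

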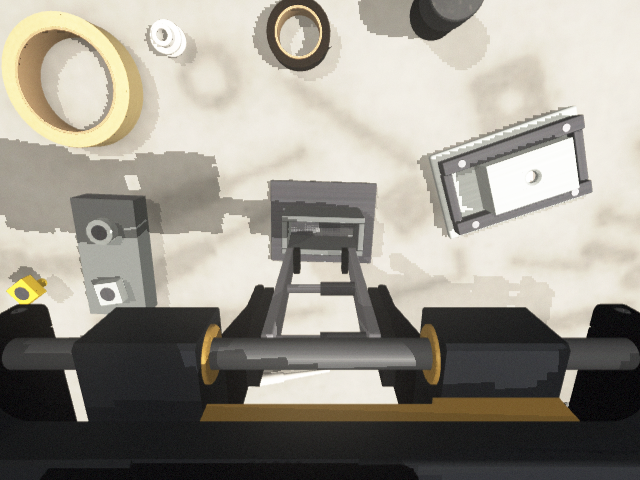

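View pics/c9.png

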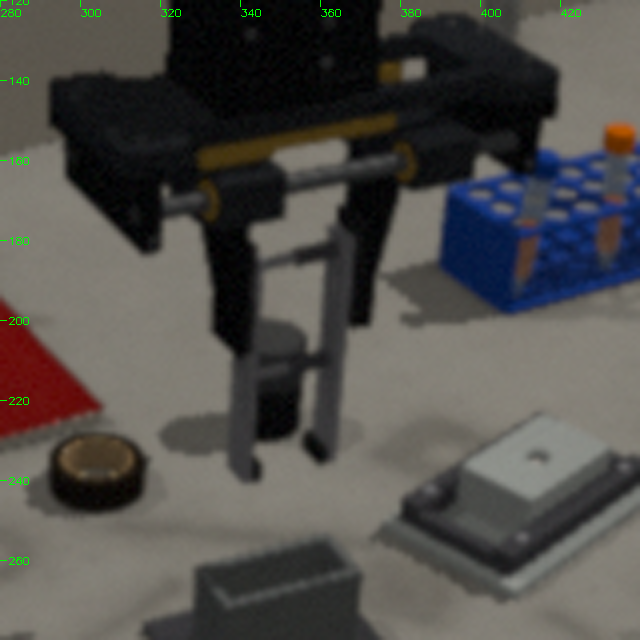

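The tongs hang straight in the gripper, jaws at about (297,260) and (346,260). I enlarge the jaws to see which one is sprung.

```bash
python3 -c "
from h import *
i=cv2.imread('pics/w3.png');crop(i,260,225,120,85,6,'pics/c10.png')
crop(i,60,185,110,130,5,'pics/c11.png')"
```

```text
(no output)
```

View pics/c10.png

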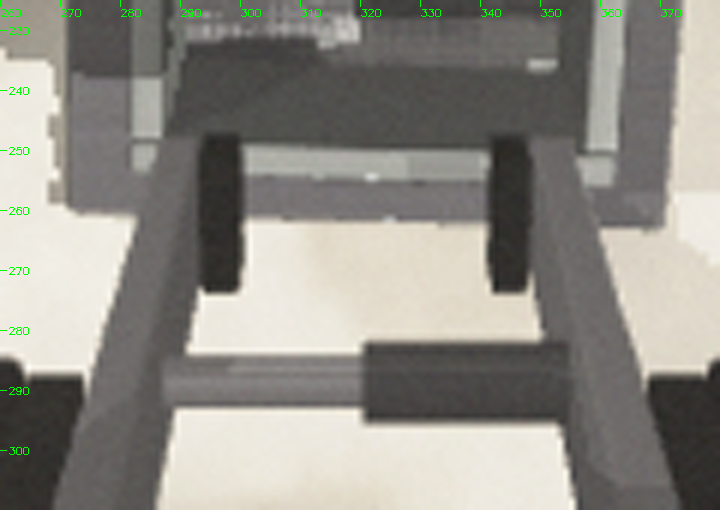

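drive_tool(rows=[[[-0.666,0.204,0,-0.05,117],[-0.666,0.204,0,-0.05,117],[-0.666,0.204,0,-0.05,117],[-0.666,0.204,0,-0.05,117],[-0.666,0.204,0,-0.05,117],[-0.666,0.204,0,-0.05,117],[-0.666,0.204,0,-0.05,117]]])

```text
time: 6.12
position: [0.5083, 0.199, 0.1897]
tool_rot: [2.218, -2.224, 0.001]
ft_force: [0.5, -0.1, -1.9]
grip_width: 0.544
```

```bash
python3 -c "
from h import *
move([0.507,0.201,0.19],90)
d=ctrl.get_image('wrist'); cv2.imwrite('pics/w4.png',d['img']); np.savez('w4.npz',**{k:d[k] for k in ['R','t','camera_matrix']})
crop(d['img'],210,160,190,150,4,'pics/c12.png',20)
move([0.507,0.201,0.19],90)
p,R,s=pose(); print(R.round(4))
"
```

```text
pos [0.5083 0.199  0.1897] head -90.15 q7 -2.118 row [-0.0067  0.0044 -0.0011] spin -0.0008 t 6.125 F [ 0.49 -0.08 -1.87] w 47.34
pos [0.5083 0.1993 0.1898] head -90.12 q7 -2.118 row [-0.0057  0.0042 -0.0008] spin -0.0007 t 6.175 F [-0.13 -0.2  -1.68] w 47.28
[[-2.2e-03 -1.0e+00 -2.0e-04]
 [-1.0e+00  2.2e-03 -8.0e-04]
 [ 8.0e-04  2.0e-04 -1.0e+00]]
```

View pics/c12.png

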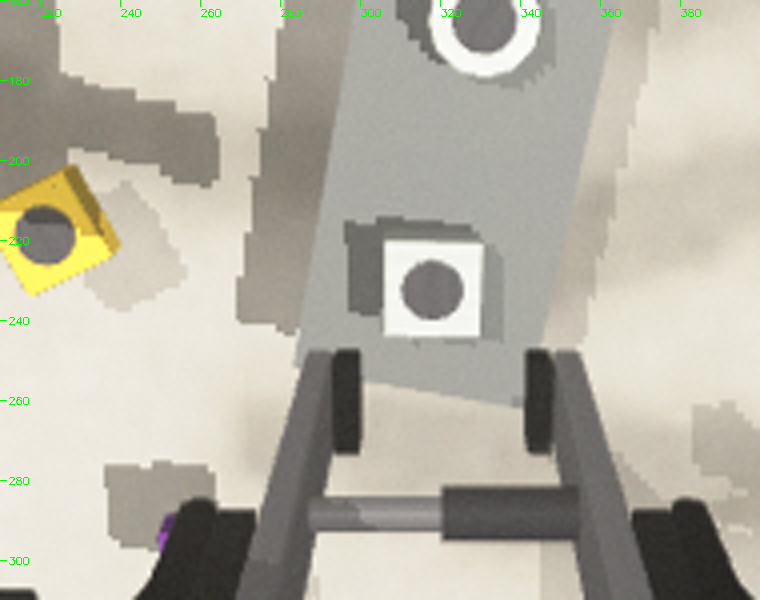

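```bash
python3 - <<'E'
from h import *
d=dict(np.load("w4.npz")); p,R,s=pose()
l=ray(d,300,247.5,.1078);r=ray(d,341,247.5,.1078); print("jaw",l.round(4),r.round(4),np.linalg.norm(l-r),((l+r)/2).round(4))
# lower edge of jaw top? arm outer corners
l2=ray(d,287,247.5,.1078);r2=ray(d,353.5,247.5,.1078);print("outer",np.linalg.norm(l2-r2),((l2+r2)/2).round(4))
h=[ray(d,u,v,.036) for u,v in [(306,220),(330.5,220),(330.5,244),(306,244)]]
hc=np.mean(h,0);print("head",hc.round(4)); print(np.degrees(np.arctan2(*(h[0]-h[1])[[1,0]])))
print("jawtool",(R.T@((l+r)/2-p)*1000).round(1),"headtool",(R.T@(hc-p)*1000).round(1))
t=dict(np.load("w1.npz"))
E
```

```text
jaw [0.5162 0.2134 0.1078] [0.5161 0.1852 0.1078] 0.028133143373428916 [0.5162 0.1993 0.1078]
outer 0.04563051119412535 [0.5162 0.1995 0.1078]
head [0.5072 0.2012 0.036 ]
89.82073220481874
jawtool [-0.1 -7.9 82. ] headtool [ -2.1   1.  153.8]
```

drive_tool(rows=[[[-0.0065,0.0035,0,-0.001,117],[-0.0065,0.0035,0.05,-0.001,117],[-0.0065,0.0035,0.12,-0.001,117],[-0.0065,0.0035,0.18,-0.001,117],[-0.0065,0.0035,0.22,-0.001,117],[-0.0065,0.0035,0.22,-0.001,117]]])

```text
time: 6.92
position: [0.5059, 0.2029, 0.1228]
tool_rot: [2.225, -2.216, -0.002]
ft_force: [-0.5, -0.4, -1.7]
grip_width: 0.54
```

```bash
python3 -c "
from h import *
move([0.5072,0.2012,0.1085],90)
d=ctrl.get_image('wrist'); cv2.imwrite('pics/w5.png',d['img']); np.savez('w5.npz',**{k:d[k] for k in ['R','t','camera_matrix']})
crop(d['img'],240,200,160,120,5,'pics/c13.png',20)
d=ctrl.get_image('side'); crop(d['img'],190,250,120,110,6,'pics/c14.png',20)
move([0.5072,0.2012,0.1085],90)
"
```

```text
pos [0.5059 0.2029 0.1228] head -89.76 q7 -2.166 row [ 0.0057 -0.0043  0.0477] spin 0.0013 t 6.925 F [-0.55 -0.4  -1.71] w 46.94
pos [0.5069 0.2034 0.1243] head -89.76 q7 -2.166 row [ 0.0074 -0.0008  0.0528] spin 0.0013 t 7.025 F [ 0.31  0.18 -2.35] w 47.23
```

View pics/c13.png

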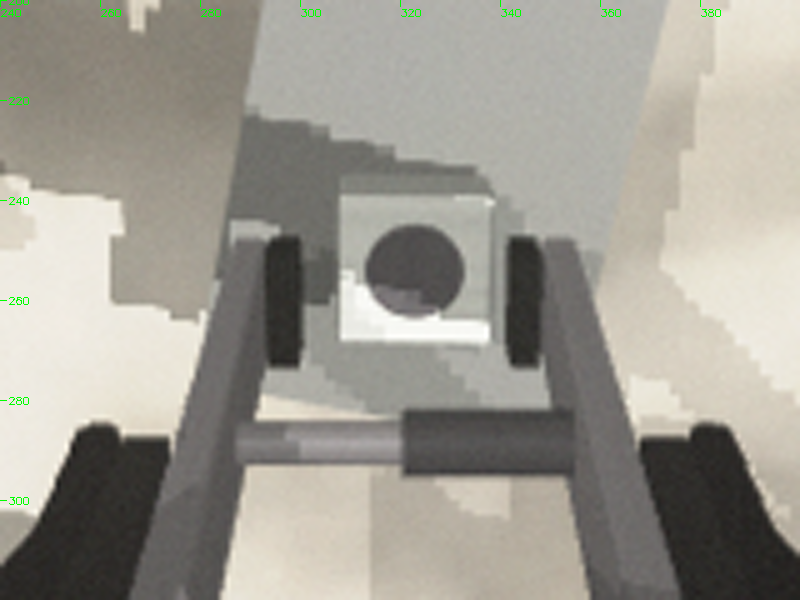

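View pics/c14.png

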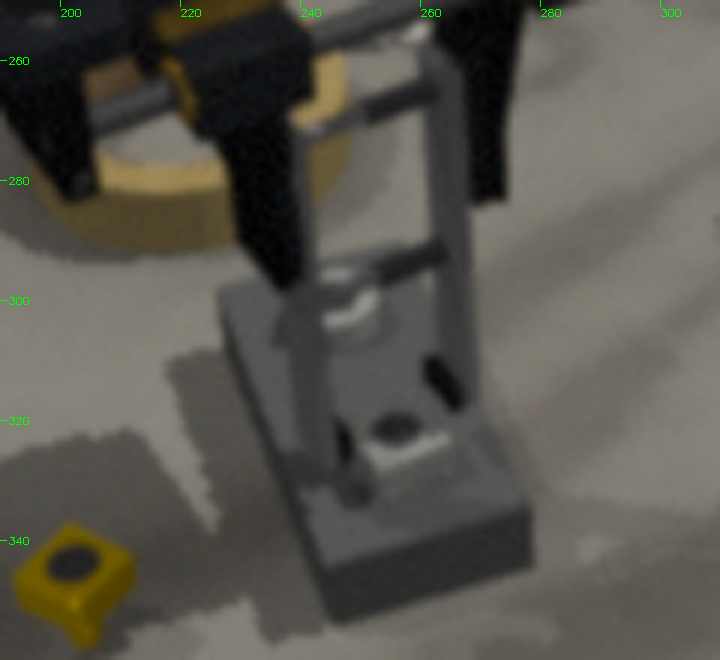

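```bash
python3 - <<'E'
from h import *
d=dict(np.load("w5.npz")); p,R,s=pose()
z=p[2]-.082
l=ray(d,300,247.5,z);r=ray(d,341.2,247.5,z); print("gap",np.linalg.norm(l-r))
h=[ray(d,u,v,.036) for u,v in [(307.8,238.5),(338,238.5),(338,268.5),(307.8,268.5)]]
hc=np.mean(h,0);print("head",hc.round(4),np.linalg.norm(h[0]-h[1]),np.linalg.norm(h[0]-h[3]))
print("jawtool",(R.T@((l+r)/2-p)*1000).round(1),"headtool",(R.T@(hc-p)*1000).round(1))
E
```

```text
gap 0.02810082570566641
head [0.5074 0.2016 0.036 ] 0.020998200900362963 0.022371656363204144
jawtool [ 0.2 -7.1 82. ] headtool [ 1.9 -0.4 88.3]
```

drive_tool(rows=[[[0.0055,-0.0025,0,0,117],[0.0055,-0.0025,0.015,0,117],[0.0055,-0.0025,0.03,0,117],[0.0055,-0.0025,0.045,0,117],[0.0055,-0.0025,0.05,0,117],[0.0055,-0.0025,0.05,0,117]]])

```text
time: 7.78
position: [0.5073, 0.2016, 0.1088]
tool_rot: [2.226, -2.217, -0.0]
ft_force: [-0.9, -0.3, -1.9]
grip_width: 0.549
```

```bash
python3 -c "
from h import *
move([0.5072,0.2012,0.1085],90)
d=ctrl.get_image('wrist'); cv2.imwrite('pics/w6.png',d['img']); np.savez('w6.npz',**{k:d[k] for k in ['R','t','camera_matrix']})
crop(d['img'],240,200,160,120,5,'pics/c15.png',20)
d=ctrl.get_image('side'); crop(d['img'],190,250,120,110,6,'pics/c16.png',20)
move([0.5072,0.2012,0.1085],90)
"
```

```text
pos [0.5073 0.2016 0.1088] head -89.76 q7 -2.175 row [0.0012 0.0004 0.0011] spin 0.0013 t 7.775 F [-0.86 -0.29 -1.92] w 47.76
pos [0.5075 0.2016 0.1091] head -89.77 q7 -2.175 row [0.0012 0.001  0.002 ] spin 0.0013 t 7.875 F [ 0.17 -0.04 -1.25] w 47.28
```

View pics/c15.png

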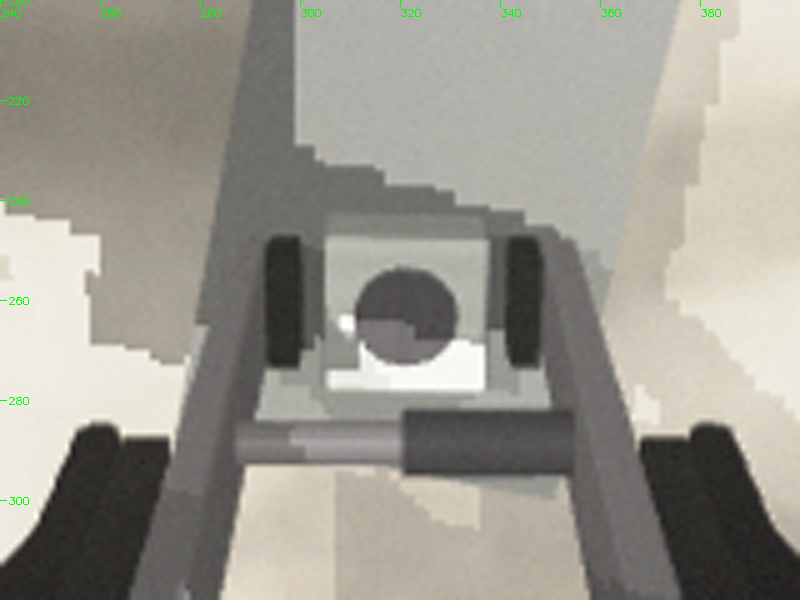

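View pics/c16.png

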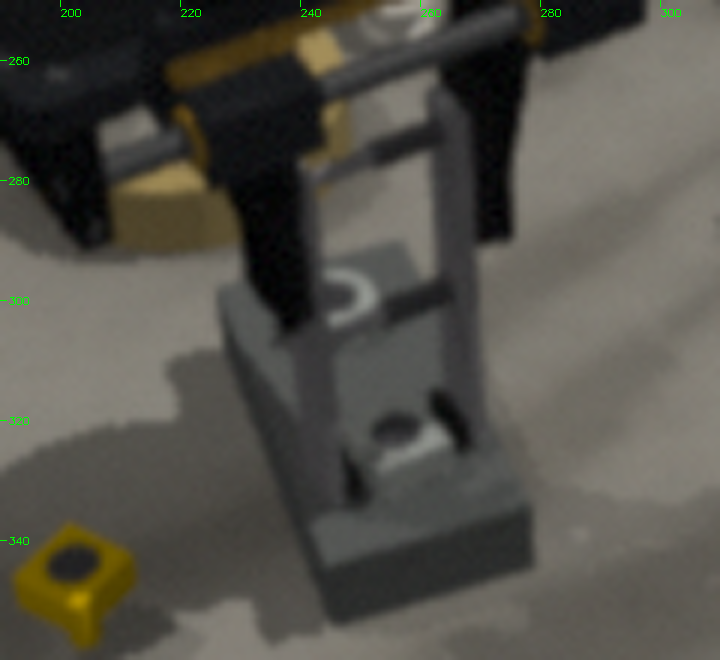

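Jaws straddle the head evenly: head spans u 305 to 337, jaws at 300 and 341. Squeezing now.

drive_tool(rows=[[[0,0,0,0,122],[0,0,0,0,127],[0,0,0,0,132],[0,0,0,0,138],[0,0,0,0,144],[0,0,0,0,150],[0,0,0,0,150],[0,0,0,0,150],[0,0,0,0,150]]], grip_force=35)

```text
time: 9.0
position: [0.5074, 0.2016, 0.1091]
tool_rot: [-2.226, 2.217, -0.0]
ft_force: [0.2, 1.4, -1.0]
grip_width: 0.43
```

```bash
python3 -c "
from h import *
move([0.5072,0.2012,0.1085],90)
d=ctrl.get_image('wrist'); cv2.imwrite('pics/w7.png',d['img']); np.savez('w7.npz',**{k:d[k] for k in ['R','t','camera_matrix']})
crop(d['img'],240,200,160,120,5,'pics/c17.png',20)
"
```

```text
pos [0.5074 0.2016 0.1091] head -89.77 q7 -2.175 row [0.0014 0.0008 0.0019] spin 0.0013 t 9.0 F [ 0.21  1.44 -0.98] w 37.37
```

View pics/c17.png

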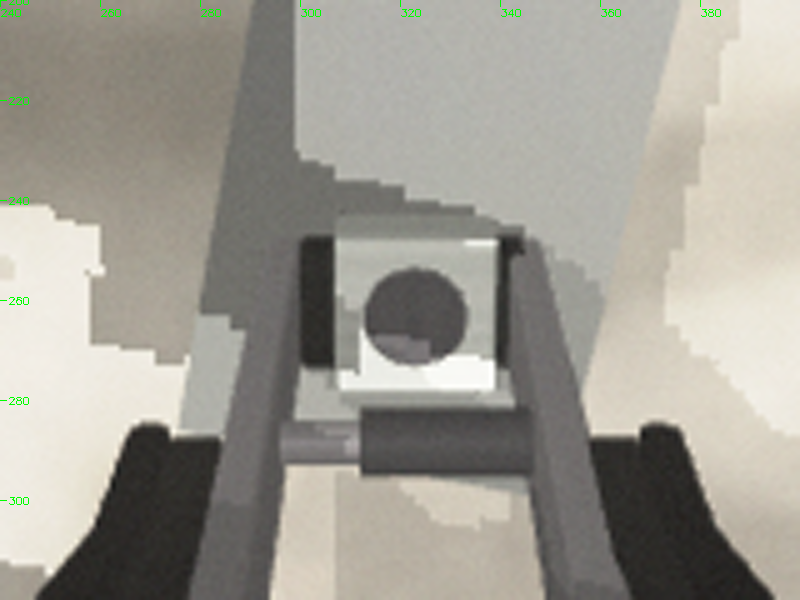

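drive_tool(rows=[[[0,0,-0.01,0,150],[0,0,-0.03,0,150],[0,0,-0.06,0,150],[0,0,-0.11,0,150],[0,0,-0.17,0,150],[0,0,-0.23,0,150],[0,0,-0.27,0,150],[0,0,-0.27,0,150],[0,0,-0.27,0,150]]])

```text
time: 10.18
position: [0.507, 0.2013, 0.1895]
tool_rot: [2.225, -2.216, -0.001]
ft_force: [0.8, 0.8, -2.0]
grip_width: 0.428
```

```bash
python3 -c "
from h import *
d=ctrl.get_image('wrist'); cv2.imwrite('pics/w8.png',d['img']); np.savez('w8.npz',**{k:d[k] for k in ['R','t','camera_matrix']})
crop(d['img'],240,200,160,120,5,'pics/c18.png',20)
d=ctrl.get_image('side'); crop(d['img'],190,230,120,110,6,'pics/c19.png',20)
move([0.555,-0.1915,0.19],100)
"
```

```text
pos [0.5069 0.2013 0.1892] head -89.77 q7 -2.117 row [ 1.3099 -0.155  -0.0023] spin -0.0543 t 10.275 F [-0.71  0.29 -1.84] w 37.08
```

View pics/c18.png

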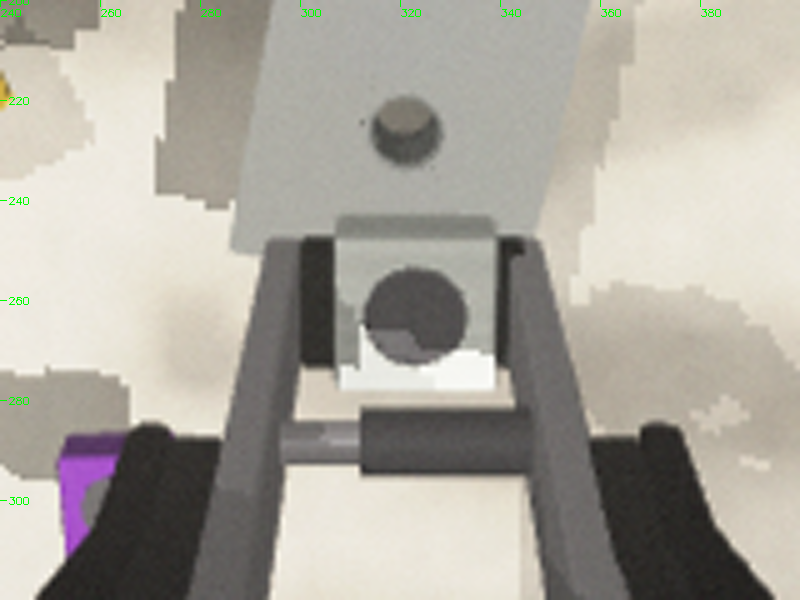

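View pics/c19.png

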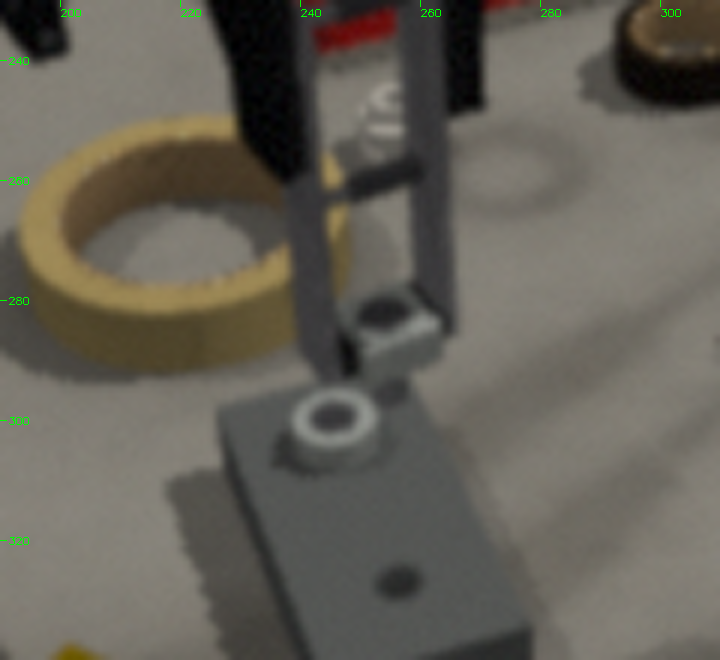

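drive_tool(rows=[[[0.65,-0.0775,0,-0.027,150],[0.65,-0.0775,0,-0.027,150],[0.65,-0.0775,0,-0.027,150],[0.65,-0.0775,0,-0.027,150],[0.65,-0.0775,0,-0.027,150]]])

```text
time: 10.9
position: [0.5312, 0.0062, 0.1894]
tool_rot: [2.316, -2.123, -0.002]
ft_force: [0.4, 0.2, -2.1]
grip_width: 0.423
```

```bash
python3 -c "
from h import *
move([0.555,-0.1900,0.19],100)
"
```

```text
pos [0.5312 0.0062 0.1894] head -85.02 q7 -1.625 row [ 0.6584 -0.0224 -0.0025] spin -0.0279 t 10.9 F [ 0.39  0.2  -2.08] w 36.82
```

drive_tool(rows=[[[0.658,-0.0225,0,-0.028,150],[0.658,-0.0225,0,-0.028,150],[0.658,-0.0225,0,-0.028,150],[0.658,-0.0225,0,-0.028,150],[0.658,-0.0225,0,-0.028,150],[0.658,-0.0225,0,-0.028,150],[0.658,-0.0225,0,-0.028,150]]])

```text
time: 11.78
position: [0.5561, -0.1869, 0.1903]
tool_rot: [-2.412, 2.012, -0.0]
ft_force: [0.1, -0.2, -1.9]
grip_width: 0.425
```

```bash
python3 -c "
from h import *
move([0.555,-0.1915,0.19],100)
d=ctrl.get_image('wrist'); cv2.imwrite('pics/w9.png',d['img']); np.savez('w9.npz',**{k:d[k] for k in ['R','t','camera_matrix']})
crop(d['img'],240,170,160,130,5,'pics/c20.png',10)
p,R,s=pose(); np.savez('p9.npz',p=p,R=R); move([0.555,-0.1915,0.19],100)
"
```

```text
pos [ 0.5561 -0.1869  0.1903] head -79.66 q7 -1.224 row [0.0145 0.0062 0.0009] spin 0.0019 t 11.775 F [ 0.15 -0.2  -1.86] w 37.01
pos [ 0.556  -0.1875  0.1903] head -79.7 q7 -1.224 row [0.0125 0.0056 0.0009] spin 0.0016 t 11.825 F [ 0.96 -0.39 -1.51] w 37.43
```

View pics/c20.png

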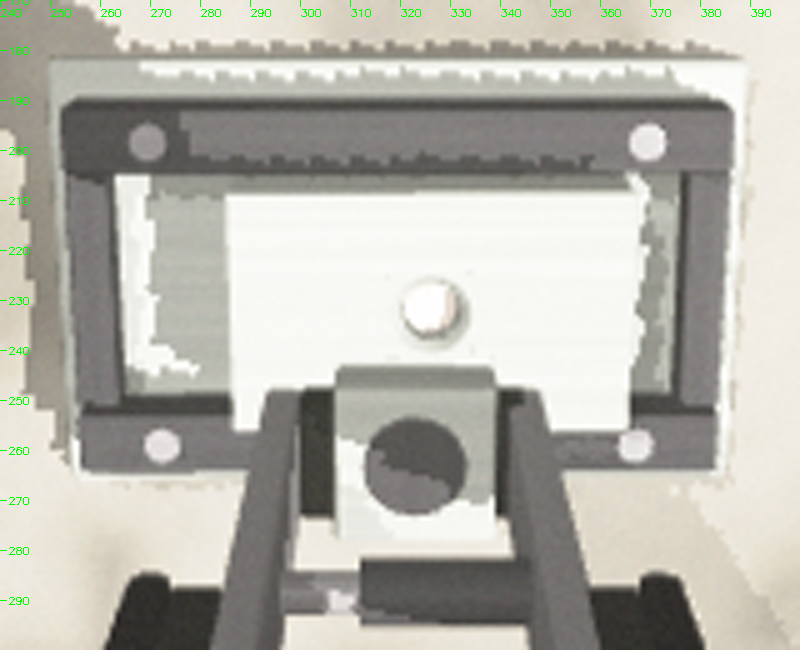

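```bash
python3 - <<'E'
from h import *
d=dict(np.load("w9.npz")); f=np.load("p9.npz");p=f["p"];R=f["R"]
b=ray(d,325.5,231.5,.034); print("bore w",b.round(4),"tool",(R.T@(b-p)*1000).round(1))
zt=p[2]-.0729
h=[ray(d,u,v,zt) for u,v in [(306.8,248),(338.8,248),(338.8,278),(306.8,278)]];hc=np.mean(h,0)
print("head tool",(R.T@(hc-p)*1000).round(1),np.linalg.norm(h[0]-h[1]),np.linalg.norm(h[0]-h[3]))
ins=[ray(d,u,v,.034) for u,v in [(285.3,209),(368,208)]]; print((R.T@(ins[0]-p)*1000).round(1),(R.T@(ins[1]-p)*1000).round(1))
# stage middle from inner frame corners & bolts
q=[ray(d,u,v,.020) for u,v in [(269.3,198.3),(369.5,198.3),(366.8,258.7),(272.2,258.7)]]
print("bolts mid tool",(R.T@(np.mean(q,0)-p)*1000).round(1), [np.linalg.norm(q[0]-q[1]),np.linalg.norm(q[1]-q[2]),np.linalg.norm(q[2]-q[3])])
d8=dict(np.load("w8.npz")); R8=d8["R"];
E
```

```text
bore w [ 0.5557 -0.191   0.034 ] tool [  3.4   0.9 156.3]
head tool [ 0.5 -0.1 72.9] 0.021111968163592964 0.021394095045439654
[-32.  -19.6 156.3] [ 40.6 -20.5 156.3]
bolts mid tool [ -2.1   2.6 170.3] [np.float64(0.09114459386699056), np.float64(0.0583440743258995), np.float64(0.09076161218467933)]
```

```bash
python3 - <<'E'
from h import *
# hole-in-block check on w8: lifted straight up from hole
d=dict(np.load("w8.npz")); p=np.array([.507,.2013,.1892]);R=Ro.from_rotvec([2.225,-2.216,-0.001]).as_matrix()
b=ray(d,320.7,226,.024); hc=np.mean([ray(d,u,v,p[2]-.0729) for u,v in [(306.8,248),(338.8,248),(338.8,278),(306.8,278)]],0)
print("hole-head tool",(R.T@(b-hc)*1000).round(1))
E
```

```text
hole-head tool [-1.3 -1.9 92.3]
```

drive_tool(rows=[[[0.0097,0.0033,0.02,0,150],[0.0097,0.0033,0.06,0,150],[0.0097,0.0033,0.11,0,150],[0.0097,0.0033,0.15,0,150],[0.0097,0.0033,0.16,0,150],[0.0097,0.0033,0.16,0,150],[0.0097,0.0033,0.16,0,150]]])

```text
time: 12.7
position: [0.5556, -0.1925, 0.1426]
tool_rot: [-2.409, 2.016, -0.002]
ft_force: [-0.2, 0.3, -1.2]
grip_width: 0.427
```

```bash
python3 -c "
from h import *
move([0.555,-0.1915,0.135],100)
d=ctrl.get_image('wrist'); cv2.imwrite('pics/w10.png',d['img']); np.savez('w10.npz',**{k:d[k] for k in ['R','t','camera_matrix']})
crop(d['img'],240,170,160,130,5,'pics/c21.png',10)
p,R,s=pose(); np.savez('p10.npz',p=p,R=R)
d=ctrl.get_image('side'); crop(d['img'],350,180,110,90,7,'pics/c22.png',10)
move([0.555,-0.1915,0.135],100)
"
```

```text
pos [ 0.5556 -0.1925  0.1426] head -79.87 q7 -1.238 row [-0.0037  0.0015  0.0253] spin 0.0007 t 12.7 F [-0.16  0.26 -1.17] w 37.15
pos [ 0.5556 -0.1925  0.1426] head -79.87 q7 -1.238 row [-0.0038  0.0014  0.0254] spin 0.0007 t 12.8 F [-0.26  0.23 -1.69] w 37.21
```

View pics/c21.png

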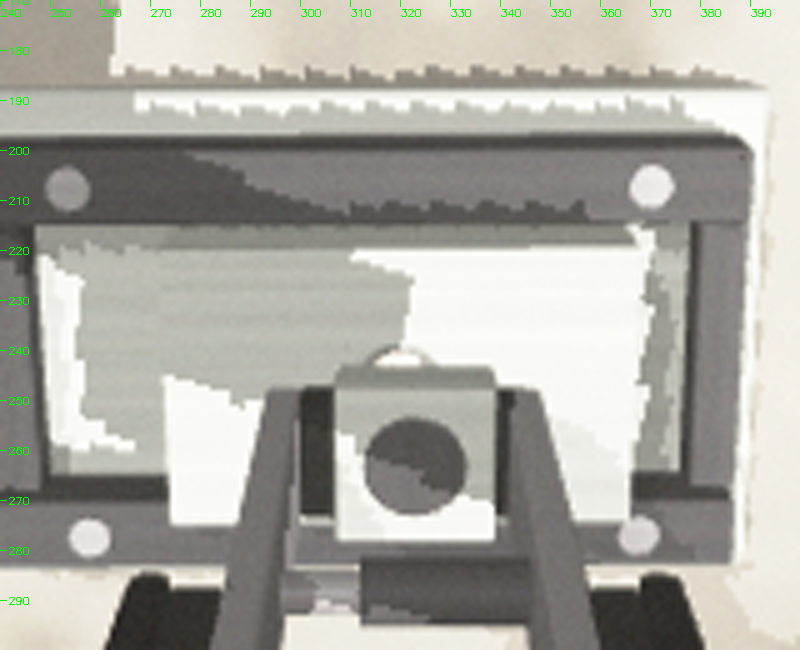

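View pics/c22.png

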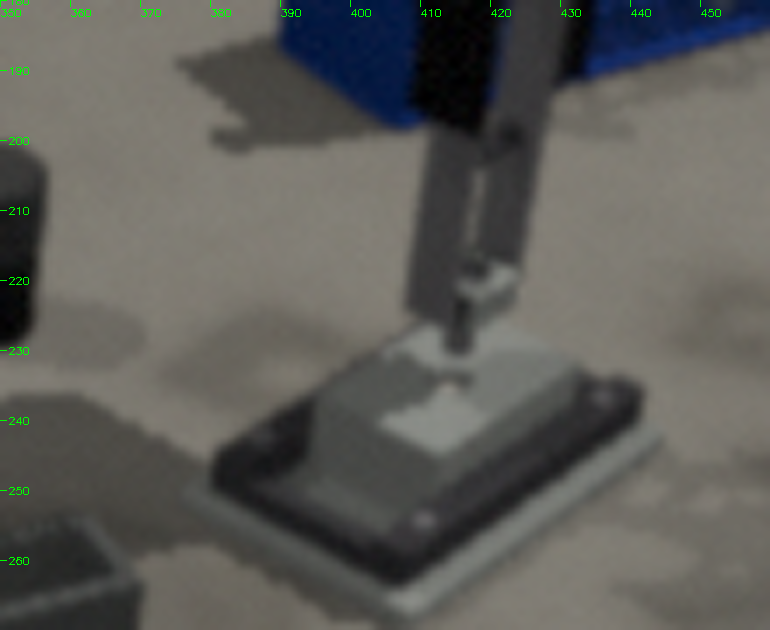

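```bash
python3 - <<'E'
from h import *
d=dict(np.load("w10.npz")); f=np.load("p10.npz");p=f["p"];R=f["R"]
i=cv2.imread("pics/w10.png"); crop(i,300,228,45,30,16,"pics/c23.png",5)
hc=np.mean([ray(d,u,v,p[2]-.0729) for u,v in [(306.8,248),(338.8,248),(338.8,278),(306.8,278)]],0)
for m in (.0053,.0073):
  # predicted outlines for candidate bore offset relative to head
  pass
T=ray(d,318.5,239,.034); print("mouth top rel head",(R.T@(T-hc)*1000).round(2))
d9=dict(np.load("w9.npz")); 
for (u,v) in [(325.5,224.5),(325.5,239),(318,231.5),(333,231.5)]: print((R.T@(ray(d9,u,v,.034))*1000).round(1))
E
```

```text
mouth top rel head [-3.05 -6.23 35.75]
[ 285.8 -519.9  -33.3]
[ 285.9 -506.5  -33.4]
[ 279.1 -513.5  -33.4]
[ 292.5 -513.5  -33.3]
```

View pics/c23.png

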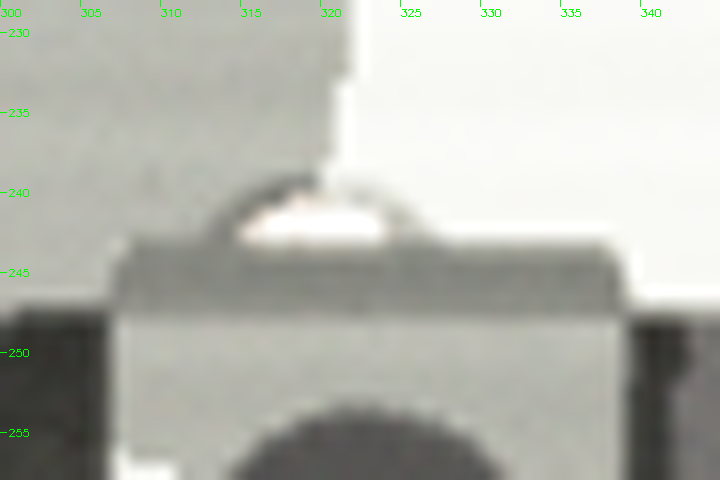

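drive_tool(rows=[[[-0.007,0.0035,0,0,150],[-0.007,0.0035,0.005,0,150],[-0.007,0.0035,0.01,0,150],[-0.007,0.0035,0.01,0,150],[-0.007,0.0035,0.01,0,150],[-0.007,0.0035,0.01,0,150]]])

```text
time: 13.55
position: [0.5539, -0.1906, 0.1391]
tool_rot: [2.409, -2.017, 0.0]
ft_force: [-0.5, -0.0, -1.6]
grip_width: 0.426
```

```bash
python3 -c "
from h import *
move([0.555,-0.1915,0.135],100)
d=ctrl.get_image('wrist'); cv2.imwrite('pics/w11.png',d['img']); crop(d['img'],300,228,45,30,16,'pics/c24.png',5)
d=ctrl.get_image('side'); crop(d['img'],385,205,60,50,12,'pics/c25.png',10)
move([0.555,-0.1915,0.135],100)
"
```

```text
pos [ 0.5539 -0.1906  0.1391] head -79.87 q7 -1.241 row [ 0.0037 -0.0032  0.0136] spin 0.0007 t 13.55 F [-0.54 -0.01 -1.59] w 37.1
pos [ 0.5538 -0.1906  0.1391] head -79.87 q7 -1.241 row [ 0.0037 -0.0033  0.0136] spin 0.0007 t 13.65 F [ 0.03  0.46 -2.26] w 36.72
```

View pics/c24.png

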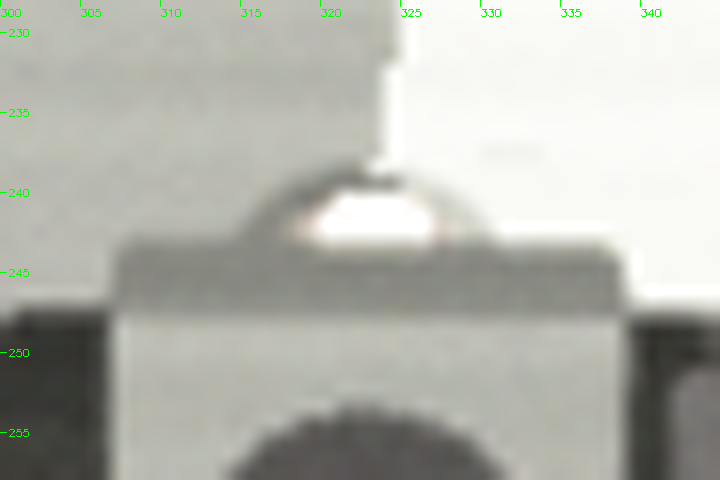

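View pics/c25.png

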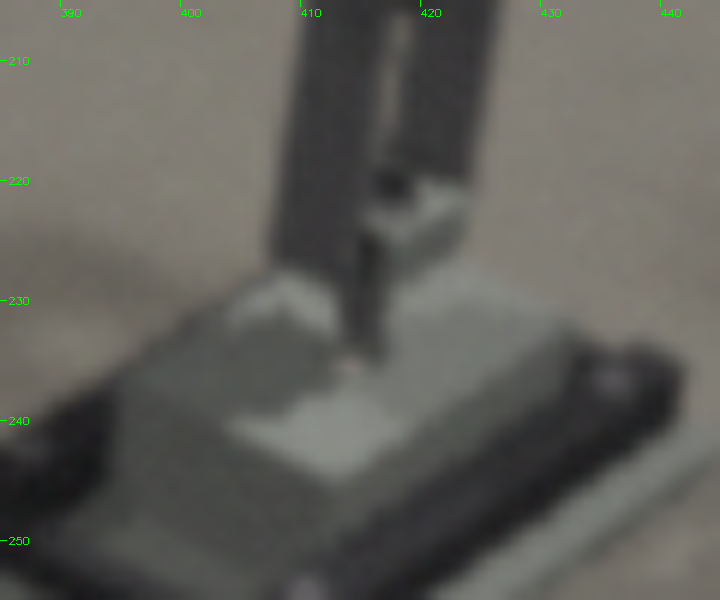

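The bore's rim arc (u 315 to 330.5, centre 322.8) is lined up with the head centre (322.9). I lower in small steps and watch the force.

drive_tool(rows=[[[0,0,0.005,0,150],[0,0,0.01,0,150],[0,0,0.015,0,150],[0,0,0.018,0,150],[0,0,0.018,0,150]]])

```text
time: 14.28
position: [0.5537, -0.1905, 0.1335]
tool_rot: [2.409, -2.017, -0.0]
ft_force: [0.1, -0.3, -1.3]
grip_width: 0.426
```

```bash
python3 -c "
from h import *
move([0.555,-0.1915,0.1149],100)"
```

```text
pos [ 0.5537 -0.1905  0.1335] head -79.87 q7 -1.243 row [ 0.004  -0.0036  0.0621] spin 0.0007 t 14.275 F [ 0.11 -0.28 -1.34] w 37.03
```

drive_tool(rows=[[[0,0,0.003,0,150],[0,0,0.006,0,150],[0,0,0.008,0,150],[0,0,0.008,0,150]]])

```text
time: 14.78
position: [0.5538, -0.1906, 0.1312]
tool_rot: [2.409, -2.017, -0.0]
ft_force: [-0.7, -0.1, -1.3]
grip_width: 0.424
```

drive_tool(rows=[[[0,0,0.003,0,150],[0,0,0.006,0,150],[0,0,0.008,0,150],[0,0,0.008,0,150]]])

```text
time: 15.28
position: [0.5539, -0.1906, 0.1291]
tool_rot: [2.409, -2.017, 0.0]
ft_force: [-0.6, 0.2, 1.6]
grip_width: 0.429
```

```bash
python3 -c "
from h import *
d=ctrl.get_image('side'); crop(d['img'],385,205,60,50,12,'pics/c26.png',10)
d=ctrl.get_image('wrist'); crop(d['img'],240,170,160,130,5,'pics/c27.png',10)
move([0.555,-0.1915,0.1149],100)"
```

```text
pos [ 0.5539 -0.1905  0.129 ] head -79.87 q7 -1.245 row [ 0.0038 -0.0031  0.0472] spin 0.0007 t 15.375 F [0.28 0.6  0.85] w 36.78
```

View pics/c26.png

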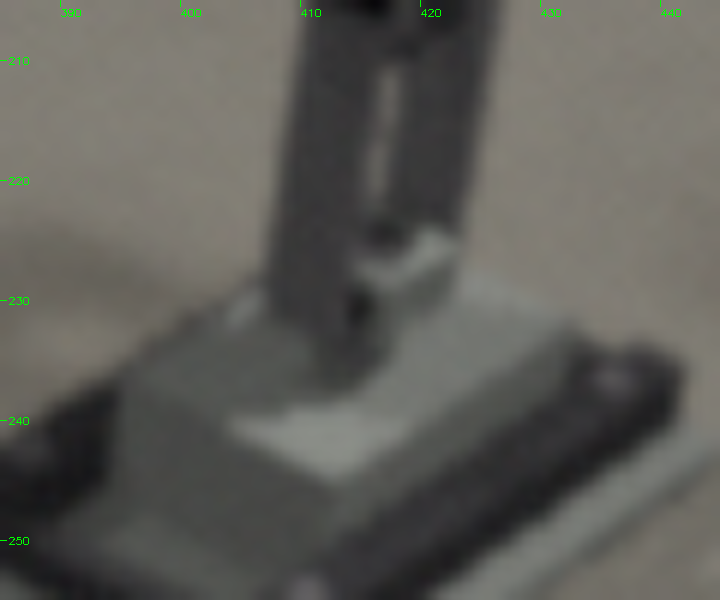

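View pics/c27.png

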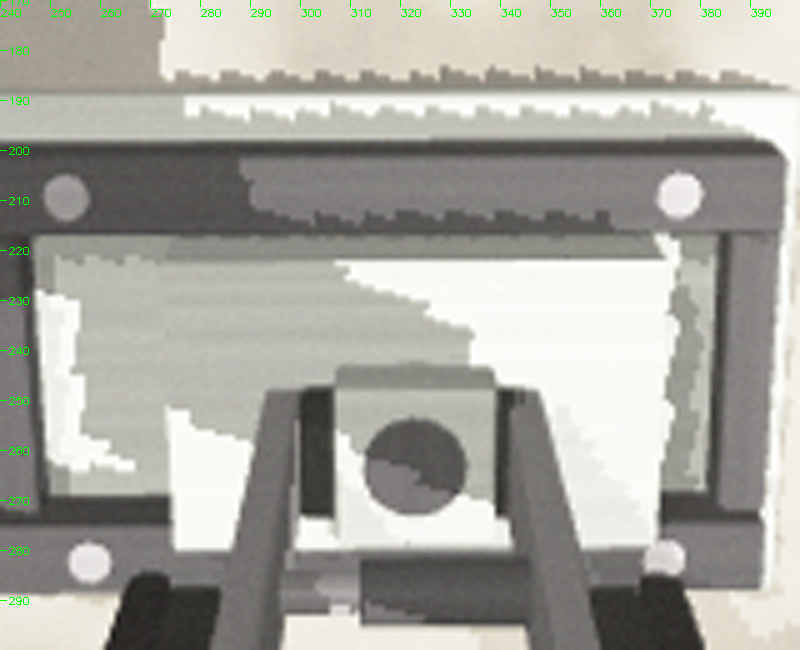

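Pin is about 6 mm down and the force rose by about 3 N, which matches the follower. I keep pressing in small steps.

drive_tool(rows=[[[0,0,0.003,0,150],[0,0,0.006,0,150],[0,0,0.009,0,150],[0,0,0.012,0,150],[0,0,0.012,0,150]]])

```text
time: 16.0
position: [0.5538, -0.1906, 0.1251]
tool_rot: [2.409, -2.017, 0.0]
ft_force: [-1.0, -0.6, -0.7]
grip_width: 0.425
```

drive_tool(rows=[[[0,0,0.003,0,150],[0,0,0.006,0,150],[0,0,0.009,0,150],[0,0,0.012,0,150],[0,0,0.012,0,150]]])

```text
time: 16.62
position: [0.5538, -0.1906, 0.1215]
tool_rot: [2.409, -2.017, 0.0]
ft_force: [-0.6, 0.5, 0.2]
grip_width: 0.426
```

drive_tool(rows=[[[0,0,0.003,0,150],[0,0,0.006,0,150],[0,0,0.009,0,150],[0,0,0.012,0,150],[0,0,0.012,0,150]]])

```text
time: 17.25
position: [0.554, -0.1906, 0.1189]
tool_rot: [2.409, -2.017, 0.001]
ft_force: [-1.1, 1.4, 6.7]
grip_width: 0.424
```

drive_tool(rows=[[[0,0,0.003,0,150],[0,0,0.004,0,150],[0,0,0.004,0,150]]])

```text
time: 17.62
position: [0.5542, -0.1905, 0.1184]
tool_rot: [2.409, -2.017, 0.001]
ft_force: [-2.7, 0.8, 9.7]
grip_width: 0.424
```

```bash
python3 -c "
from h import *
d=ctrl.get_image('side'); crop(d['img'],385,205,60,50,12,'pics/c28.png',10)
move([0.555,-0.1915,0.1149],100)"
```

```text
pos [ 0.5542 -0.1905  0.1185] head -79.87 q7 -1.251 row [ 0.0036 -0.002   0.0119] spin 0.0007 t 17.675 F [-1.94  0.98  9.23] w 37.19
```

View pics/c28.png

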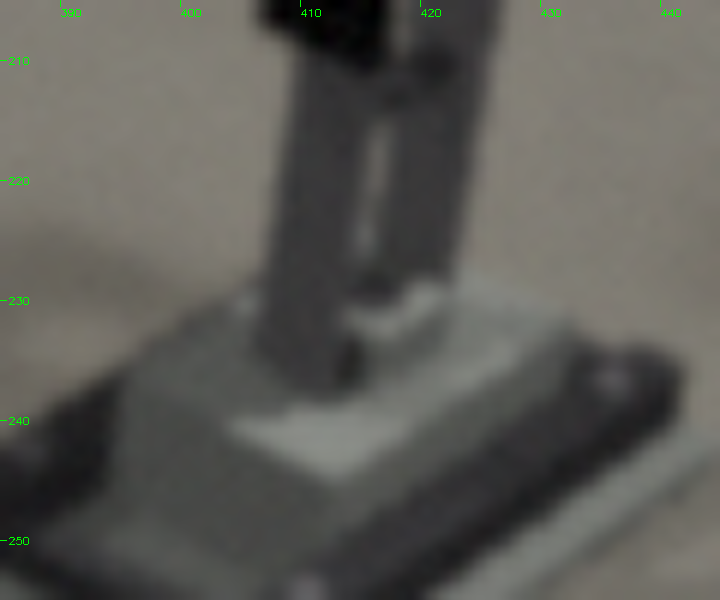

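Head met the insert: foot is 16 mm below the insert's top at TCP z of about 0.1189 and the force climbs, about 11 N net. I relieve the press slightly before opening.

drive_tool(rows=[[[0,0,-0.002,0,150],[0,0,-0.0025,0,150],[0,0,-0.0025,0,150]]])

```text
time: 18.05
position: [0.5541, -0.1905, 0.1185]
tool_rot: [-2.409, 2.017, -0.001]
ft_force: [-1.9, 0.5, 5.8]
grip_width: 0.428
```

```bash
python3 -c "
from h import *
move([0.555,-0.1915,0.1149],100)
d=ctrl.get_image('wrist'); cv2.imwrite('pics/w12.png',d['img']); crop(d['img'],240,190,160,110,5,'pics/c29.png',10)
"
```

```text
pos [ 0.5541 -0.1905  0.1185] head -79.87 q7 -1.251 row [ 0.0036 -0.0024  0.012 ] spin 0.0007 t 18.05 F [-1.88  0.49  5.8 ] w 37.2
```

View pics/c29.png

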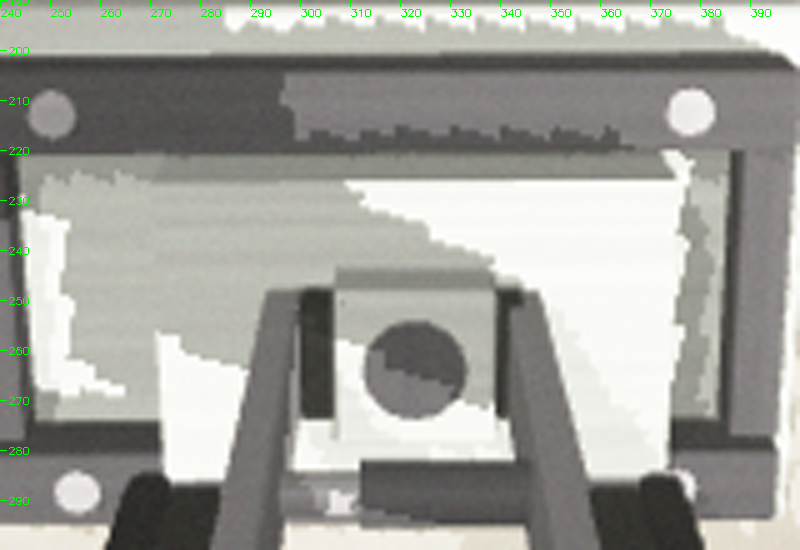

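drive_tool(rows=[[[0,0,-0.002,0,140],[0,0,-0.002,0,132],[0,0,-0.002,0,124],[0,0,-0.002,0,117],[0,0,-0.002,0,117],[0,0,-0.002,0,117],[0,0,-0.002,0,117]]])

```text
time: 18.98
position: [0.5538, -0.1905, 0.1181]
tool_rot: [2.409, -2.016, -0.0]
ft_force: [-0.9, 0.5, -2.2]
grip_width: 0.546
```

```bash
python3 -c "
from h import *
move([0.555,-0.1915,0.1149],100)
d=ctrl.get_image('wrist'); cv2.imwrite('pics/w13.png',d['img']); crop(d['img'],240,190,160,110,5,'pics/c30.png',10)
d=ctrl.get_image('side'); crop(d['img'],385,205,60,50,12,'pics/c31.png',10)
"
```

```text
pos [ 0.5538 -0.1905  0.1181] head -79.86 q7 -1.251 row [ 0.0041 -0.0034  0.0108] spin 0.0008 t 18.975 F [-0.89  0.51 -2.19] w 47.49
```

View pics/c30.png

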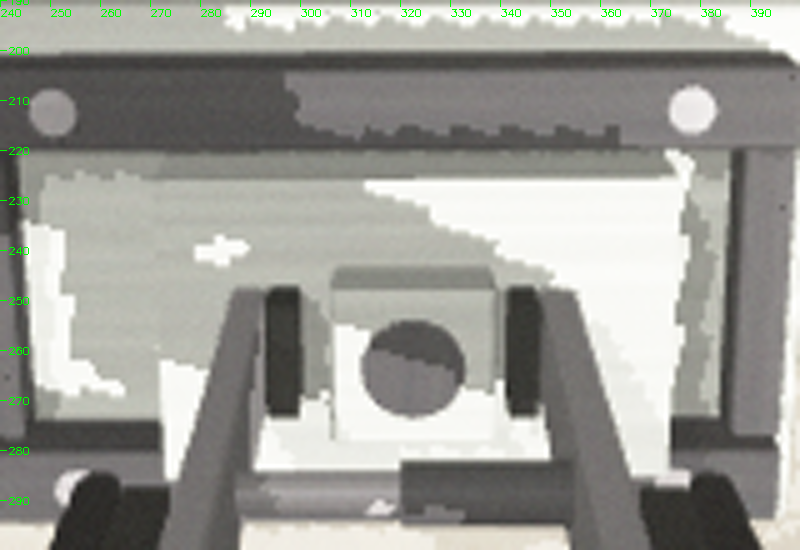

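View pics/c31.png

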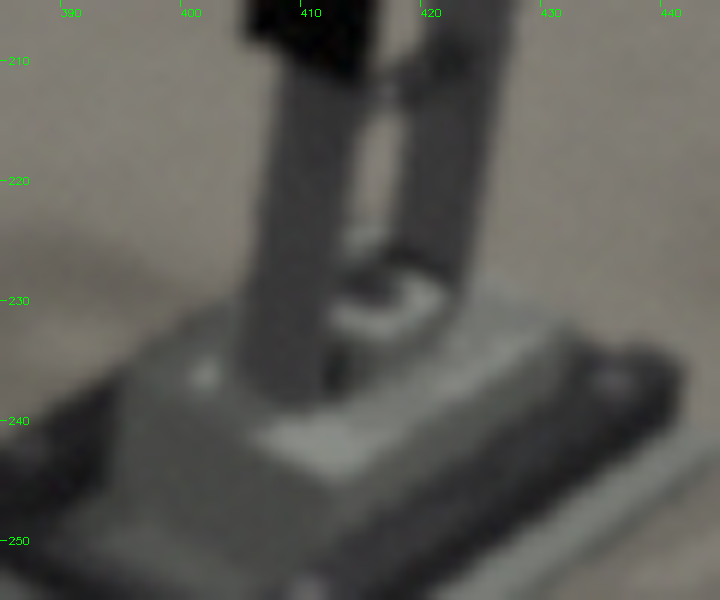

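Jaws are clear of the head: gaps at u 300 to 306 and 338.5 to 341. I lift straight up.

drive_tool(rows=[[[0,0,0,0,117],[0,0,-0.02,0,117],[0,0,-0.05,0,117],[0,0,-0.1,0,117],[0,0,-0.16,0,117],[0,0,-0.22,0,117],[0,0,-0.26,0,117],[0,0,-0.26,0,117],[0,0,-0.26,0,117],[0,0,-0.26,0,117]]])

```text
time: 20.32
position: [0.5533, -0.1905, 0.1953]
tool_rot: [2.408, -2.016, -0.002]
ft_force: [-0.1, 0.7, -2.2]
grip_width: 0.543
```

```bash
python3 -c "
from h import *
d=ctrl.get_image('wrist'); cv2.imwrite('pics/w14.png',d['img']); np.savez('w14.npz',**{k:d[k] for k in ['R','t','camera_matrix']}); crop(d['img'],240,150,160,150,5,'pics/c32.png',10)
d=ctrl.get_image('side'); cv2.imwrite('pics/s14.png',d['img']); np.savez('s14.npz',**{k:d[k] for k in ['R','t','camera_matrix']});crop(d['img'],370,185,90,85,8,'pics/c33.png',10)
move([0.5366,-0.0084,0.196],80.0)
"
```

```text
pos [ 0.5535 -0.1905  0.1955] head -79.87 q7 -1.217 row [-0.6074 -0.0513 -0.0013] spin 0.1118 t 20.425 F [-0.26 -0.94 -0.92] w 47.16
```

View pics/c32.png

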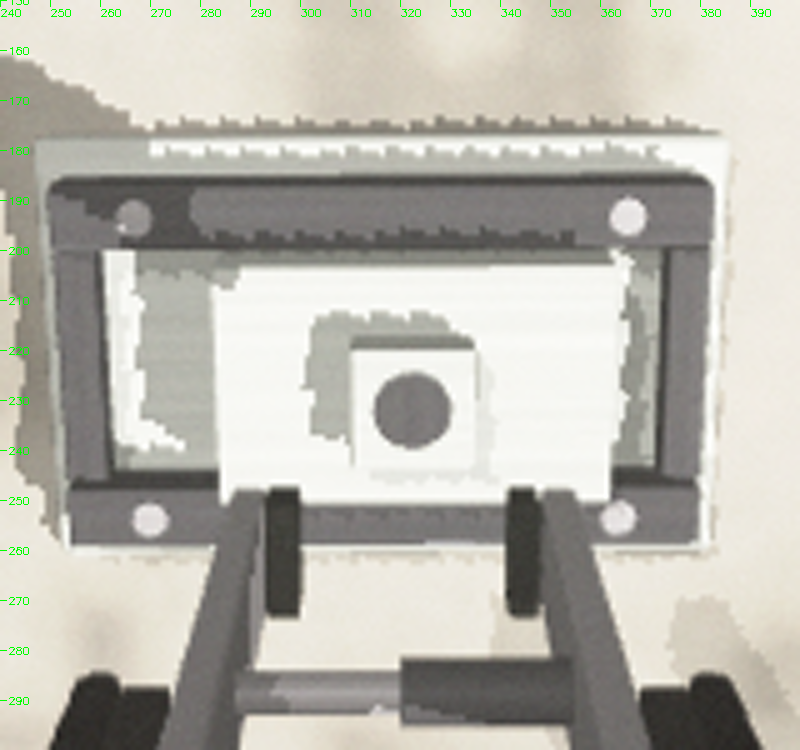

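View pics/c33.png

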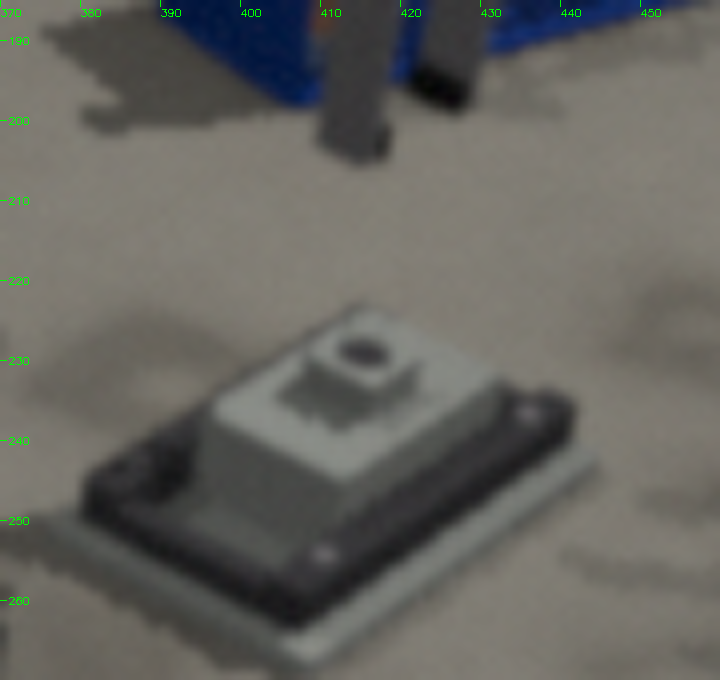

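```bash
python3 - <<'E'
from h import *
a=dict(np.load("w14.npz"));b=dict(np.load("s14.npz"))
def P(d): return d["camera_matrix"]@np.c_[d["R"],d["t"]]
X=cv2.triangulatePoints(P(a),P(b),np.array([[320.5],[232.]]),np.array([[413.6],[228.8]]))
print((X[:3]/X[3]).T.round(4), "expected top z .046")
E
```

```text
[[ 0.5544 -0.1889  0.047 ]] expected top z .046
```

drive_tool(rows=[[[-0.61,-0.0515,0,0.106,117],[-0.61,-0.0515,0,0.106,117],[-0.61,-0.0515,0,0.106,117],[-0.61,-0.0515,0,0.106,117],[-0.61,-0.0515,0,0.106,117],[-0.61,-0.0515,0,0.106,117],[-0.61,-0.0515,0,0.106,117],[-0.61,-0.0515,0,0.106,117]]])

```text
time: 21.42
position: [0.5368, -0.0085, 0.1961]
tool_rot: [2.039, -2.389, -0.0]
ft_force: [0.3, -0.1, -0.9]
grip_width: 0.547
```

```bash
python3 -c "
from h import *
d=ctrl.get_image('wrist'); cv2.imwrite('pics/w15.png',d['img']); np.savez('w15.npz',**{k:d[k] for k in ['R','t','camera_matrix']}); crop(d['img'],240,150,160,150,5,'pics/c34.png',10)
p,R,s=pose(); np.savez('p15.npz',p=p,R=R)
move([0.537,-0.0070,0.087],80.85)
"
```

```text
pos [ 0.5369 -0.0083  0.1961] head -99.01 q7 -1.839 row [-4.300e-03  1.000e-04  3.636e-01] spin 0.0008 t 21.475 F [ 0.17 -1.16 -1.98] w 47.73
```

View pics/c34.png

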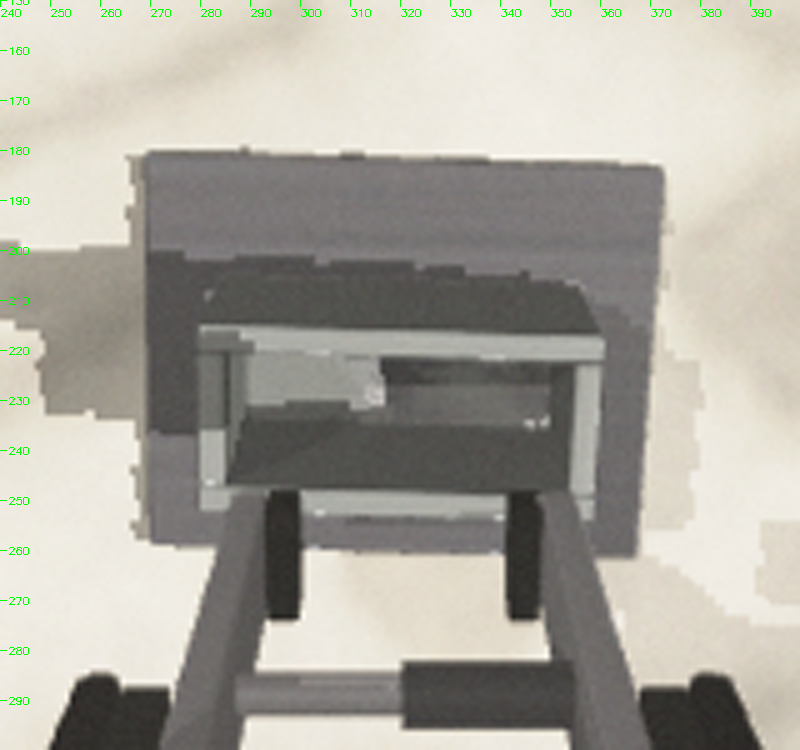

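```bash
python3 - <<'E'
from h import *
d=dict(np.load("w15.npz")); f=np.load("p15.npz");p=f["p"];R=f["R"]
q=[ray(d,u,v,.05) for u,v in [(286,220),(353.7,222),(352.5,248.3),(285.3,247.5)]]
print(((np.array(q)-p)@R*1000).round(1)); c=np.mean(q,0); print("pocket",c.round(4),"tool",(R.T@(c-p)*1000).round(1))
e=q[0]-q[1];print(np.degrees(np.arctan2(e[1],e[0])), np.linalg.norm(e),np.linalg.norm(q[0]-q[3]))
z=p[2]-.082
l=ray(d,300,247.5,z);r=ray(d,341.2,247.5,z);print("jaw",(R.T@((l+r)/2-p)*1000).round(1))
l=ray(d,285.5,247.5,z);r=ray(d,353.8,247.5,z);print("outer",(R.T@((l+r)/2-p)*1000).round(1),np.linalg.norm(l-r))
E
```

```text
[[-29.6 -11.8 146.1]
 [ 28.4 -10.  146.1]
 [ 28.   13.7 146.1]
 [-31.   12.9 146.1]]
pocket [ 0.5358 -0.0071  0.05  ] tool [ -1.    1.2 146.1]
79.20460355186968 0.05805790705035958 0.024799361019991303
jaw [-0.  -7.9 82. ]
outer [-0.7 -7.9 82. ] 0.046890345199571276
```

drive_tool(rows=[[[-0.0025,0.004,0,0.009,117],[-0.0025,0.004,0.06,0.009,117],[-0.0025,0.004,0.12,0.009,117],[-0.0025,0.004,0.16,0.009,117],[-0.0025,0.004,0.16,0.009,117],[-0.0025,0.004,0.16,0.009,117]]])

```text
time: 22.22
position: [0.5361, -0.0067, 0.1484]
tool_rot: [-2.007, 2.416, -0.0]
ft_force: [0.4, 0.3, -0.7]
grip_width: 0.543
```

```bash
python3 -c "
from h import *
d=ctrl.get_image('wrist'); cv2.imwrite('pics/w16.png',d['img']); crop(d['img'],240,170,160,130,5,'pics/c35.png',10)
move([0.5360,-0.0070,0.087],79.2)
"
```

```text
pos [ 0.5363 -0.0067  0.1487] head -100.57 q7 -1.894 row [0.0013 0.0009 0.2056] spin 0.0013 t 22.275 F [-0.58 -0.69 -1.05] w 47.08
```

View pics/c35.png

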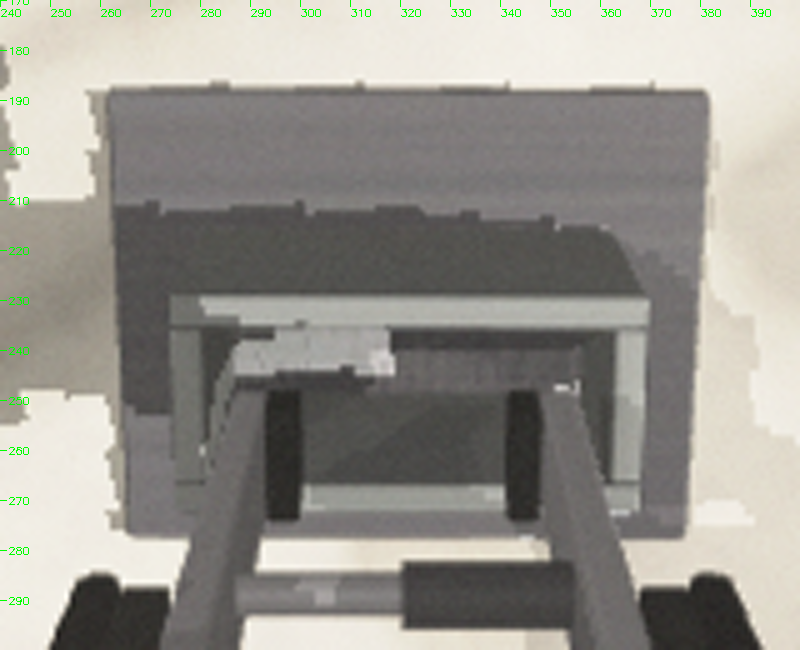

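drive_tool(rows=[[[0,0,0.04,0,117],[0,0,0.09,0,117],[0,0,0.14,0,117],[0,0,0.18,0,117],[0,0,0.197,0,117],[0,0,0.2,0,117],[0,0,0.203,0,117],[0,0,0.203,0,117]]])

```text
time: 23.28
position: [0.5361, -0.0068, 0.0877]
tool_rot: [-2.007, 2.416, -0.001]
ft_force: [-0.9, -0.2, -2.2]
grip_width: 0.542
```

```bash
python3 -c "
from h import *
move([0.5360,-0.0070,0.087],79.2)
"
```

```text
pos [ 0.5361 -0.0068  0.0877] head -100.57 q7 -1.936 row [0.0008 0.0002 0.0023] spin 0.0013 t 23.275 F [-0.86 -0.22 -2.23] w 47.12
```

No touch yet; I lower 1 mm more, then open slowly.

drive_tool(rows=[[[0,0,0.0025,0,117],[0,0,0.0035,0,117],[0,0,0.0035,0,117]]])

```text
time: 23.65
position: [0.5365, -0.0068, 0.0872]
tool_rot: [-2.007, 2.416, -0.002]
ft_force: [-0.6, -0.6, 5.9]
grip_width: 0.543
```

drive_tool(rows=[[[0,0,0,0,112],[0,0,0,0,106],[0,0,0,0,100],[0,0,0,0,90],[0,0,0,0,60],[0,0,0,0,20],[0,0,0,0,0],[0,0,0,0,0],[0,0,0,0,0]]])

```text
time: 24.78
position: [0.5358, -0.0068, 0.0862]
tool_rot: [-2.007, 2.417, -0.0]
ft_force: [1.0, 0.6, 0.1]
grip_width: 0.993
```

```bash
python3 -c "
from h import *
d=ctrl.get_image('wrist'); cv2.imwrite('pics/w17.png',d['img']); crop(d['img'],200,190,240,180,3,'pics/c36.png',20)
d=ctrl.get_image('side'); crop(d['img'],280,180,120,120,5,'pics/c37.png',10)
move([0.5360,-0.0070,0.2],79.2)
"
```

```text
pos [ 0.5358 -0.0068  0.0862] head -100.57 q7 -1.937 row [ 0.0007 -0.0009 -0.3792] spin 0.0013 t 24.875 F [0.4  0.57 0.46] w 86.88
```

View pics/c36.png

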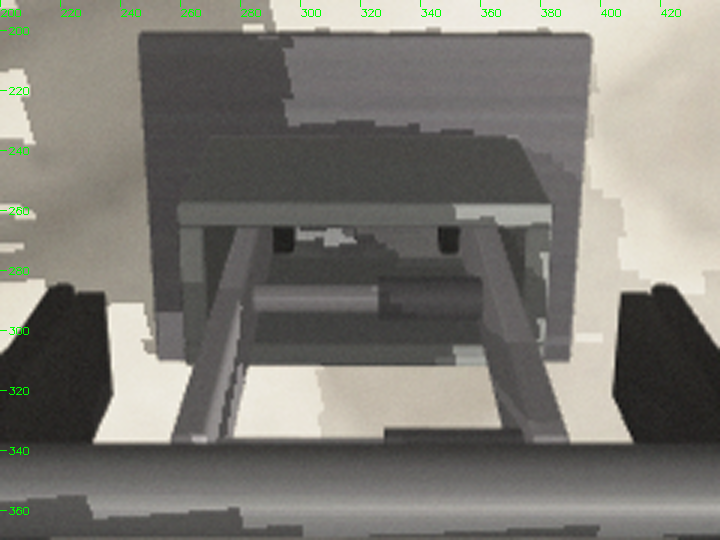

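View pics/c37.png

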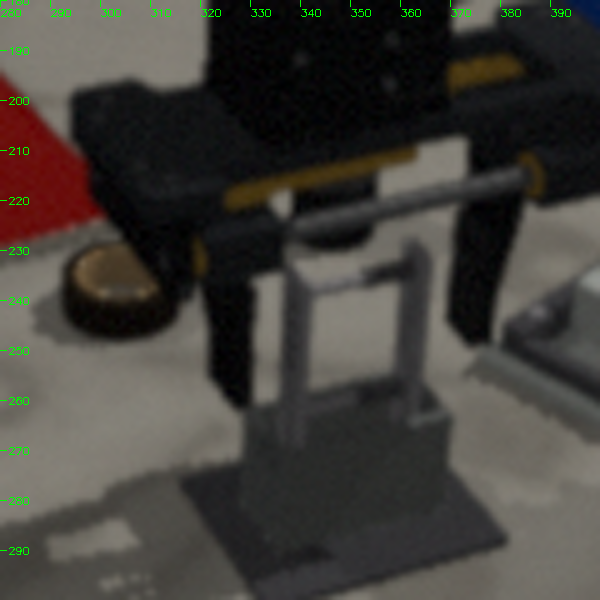

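Tongs stand upright on the pocket floor and the fingers are clear on both sides. I retreat upward.

drive_tool(rows=[[[0,0,-0.04,0,0],[0,0,-0.1,0,0],[0,0,-0.2,0,0],[0,0,-0.3,0,0],[0,0,-0.4,0,0],[0,0,-0.5,0,0],[0,0,-0.55,0,0],[0,0,-0.55,0,0],[0,0,-0.55,0,0],[0,0,-0.55,0,0]]])

```text
time: 26.12
position: [0.5351, -0.0068, 0.25]
tool_rot: [2.006, -2.415, -0.003]
ft_force: [1.5, 0.7, -1.1]
grip_width: 0.999
```

```bash
python3 -c "
from h import *
d=ctrl.get_image('wrist'); cv2.imwrite('pics/w18.png',d['img'])
e=ctrl.get_image('side'); crop(e['img'],190,180,270,180,2.9,'pics/c38.png',20)
a=ray(d,0,0,.115)
np.savez('w18.npz',**{k:d[k] for k in ['R','t','camera_matrix']})
move([0.5360,-0.0070,0.25],79.2)
"
```

```text
pos [ 0.5353 -0.0068  0.2503] head -100.57 q7 -1.847 row [ 0.0004 -0.0024  0.0009] spin 0.0013 t 26.225 F [ 0.73 -0.64 -0.46] w 86.76
```

View pics/w18.png

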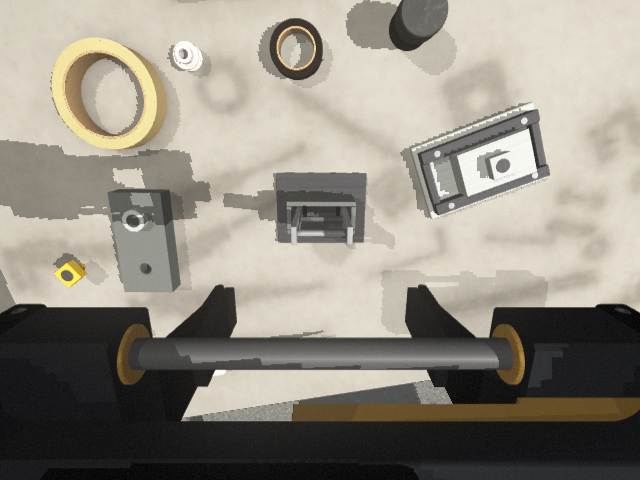

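View pics/c38.png

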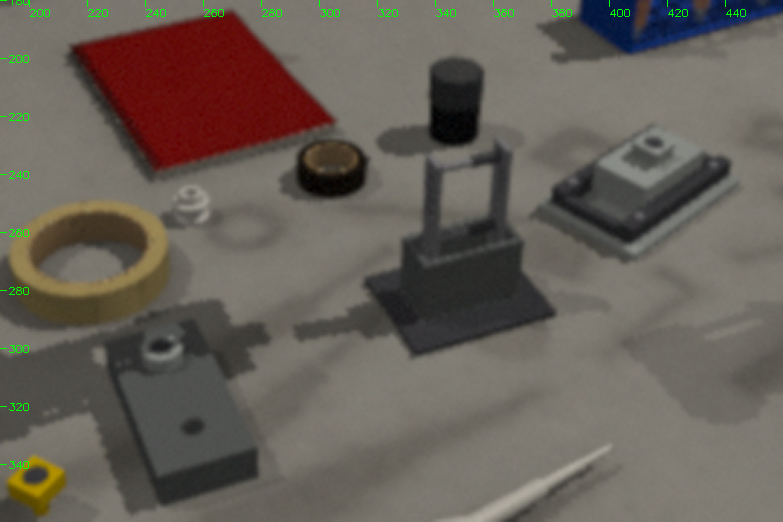

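Everything looks right in the views: tongs upright at (322,222), carrier seated at (500,165), bystanders where they started. I hand the job in.

```bash
python3 -c "
from bench import ctrl
print(ctrl.close_job())"
```

```text
the job is handed in; nothing more can be done
None
```

The job is handed in at about 26 s, well inside the 72 s limit. The square-headed carrier sits home in the stage's bore, and the tongs are back upright in their stand.

**Carrying:** I took the tongs at 47 mm and squeezed them to the stop (37 mm measured, 38 mm nominal) on the square metal head. I then lifted the head to about 0.11 m in the jaws.

**Seating:** I did not sweep for the bore. I aligned over it with the wrist camera and lowered in small steps. The pin dropped in, met the follower about 5 mm down at roughly 3 N, and came up hard at the height expected for home. The press reached about 11 N net. I then opened the jaws and lifted clear.

**Last checks:**
- The head's top measured 47 mm high from two views, against 46 mm expected; that 1 mm difference is within the camera calibration.
- The tongs stand upright on the pocket floor, and the gripper is open about 0.25 m up with nothing touching it.
- The round-headed carrier, pulley, canister and tape look unmoved in the pictures.
- One disagreement along the way: a position reading taken before the arm had settled sent one shift about 2 mm too far over the stage. I corrected it from the picture before lowering.

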